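# Fetch the stapler from behind

### The arm

A 6-joint arm with a two-finger parallel gripper is mounted at the origin on the work surface. World frame = base frame: x ahead of the robot, y to its left, z up, the work surface at z = 0. Lengths are in m, angles in rad, forces in N, time in s.
With the tool pointing down it reaches from about 0.3 to 0.95 m from the base axis. Payload 3.1 kg.
Tool frame: the origin (TCP) lies on the mounting face of the last link; the fingertips stand 173 mm ahead of it and the grasp point (between the pads) lies 155 mm ahead of it; z points along the fingers, y is the line along which they close (so a half turn about z gives the same grasp; the last joint's range is limited). The gripper opens to 85 mm and grips with 20 to 120 N. Pads are 22 mm wide; open, the fingers measure 114 mm over their backs; the gripper's body (76 mm by 85 mm) begins 54 mm behind the grasp point. The pads swing forward as they close: fully open they stand 13 mm farther back than shut.
Start: joints at [1.123, 0.308, 1.634, -0, 1.2, -0.07], TCP at [0.231, 0.581, 0.405] pointing down, gripper open.
Joint ranges: [-3.06, 3.06], [-0.79, 1.96], [0.05, 2.63], [-1.19, 4.34], [0.05, 2.64], [-2.94, 2.94]. Speed limits (rad/s): [2.79, 2.79, 3.14, 3.14, 3.14, 3.14].

### API

Orientations are given as a unit quaternion [w, x, y, z].
In Python, from bench import r gives the robot as it stands.
- The arm moves only by the tool apply_moves, never from a script. Its argument "commands" is a list of rows, each an object of numbers: "dx", "dy", "dz": the shift along the world's x, y, z in m; "twist": the turn about the world's z in degrees; "fingers": the opening, from -1 (shut) to 1 (fully open). In form: [{"dx": .., "dy": .., "dz": .., "twist": .., "fingers": ..}, ...]. A call has 1 to 20 rows; each row shifts and turns the commanded pose from where the row before left it; what a row does not reach is not made up. A row lasts 1/10 s, in which the tool goes at most 50 mm and 8.59 degrees, less where a joint would pass 70% of its speed; a pose out of reach is approached as far as the arm can. A call with a gripper value outside its range is refused whole. The fingers move at their own pace and stop on an object; "force" is the grip in N (left out, the last holds). Time passes only in rows, so rows that do not move let the fingers close. It gives the time, the measured TCP pose, the force, the opening and the grip force at its end, in the units of the state.
- r.read_state(): the state, without advancing time (a new reading comes with each control period).
- r.read_camera(name): name is "side" or "top"; returns a dict with "img" (480x640x3 uint8, red, green, blue), "z_map" (480x640 float32, m along the optical axis (not along the pixel's ray), 0 where there is no reading), "fx", "fy", "cx", "cy" (pixels), "k1" (the pictures are not rectified: a ray, as slopes to the right and down, at radius r is drawn at 1 + k1 r^2 times it, then the intrinsics apply), "R" (3x3) and "t" (3): a world point X has camera coordinates R X + t. Camera axes: x right, y down, z forward; pixel columns grow to the right and rows downward; lengths in m; the calibration is good to about 2 mm. A picture is of the moment at which its call begins.
- r.sign_off(): hands the job in; it is judged then, once.
The state is a dict: "t": time; "joints": joint angles; "qvel": joint speeds; "tau": joint torques, N m; "position": TCP position; "tool_rot": TCP orientation; "ft_force": force on the tool from outside, world axes, zero at the start; "torque": the same for the moment, N m; "opening": opening from 0.0 (shut) to 1.0 (fully open); "finger_force": force on a finger pad.
Only numpy, scipy, OpenCV 4.12 (cv2) and the standard library are available. Lean on these libraries where they do the work, as an engineer would, in place of code of your own. Each camera call takes 0.05 s, during which the arm holds its last target. There are 200 camera calls.

### The job

I need the stapler from the back of the desk tidy, but the pencil pot, the clock and the jar stand in front of it: stand all three on the leather mat first, then take the stapler out and lay it, right way up, centred and lengthways on the pile of paper slips. Only then put the pot, the clock and the jar back, upright, each in the bay of the tidy it came from. Leave the mouse, the pen and the mug where they are and let nothing fall over.

Things in the scene. Friction and masses are not known exactly. Their poses are not given: they have to be found in the camera images.
- tidy: Low open oak tray, fixed, 156 mm (x) by 220 (y); origin at the centre of its underside, x front (robot side) to back. Inner floor at z 0.006, walls 4 mm thick, tops at z 0.020. Front to back: pen gutter 26 mm deep (centre x -0.061); three square bays, 68 by 68 mm inside (centres x -0.010, y -0.072, 0, +0.072); stapler bay, 46 mm deep, 212 wide (centre x +0.051).
- mat: Brown leather desk mat, 180 mm (x) by 240 mm (y), 3 mm thick, fixed flat on the desk; origin at the centre of its underside. A white computer mouse lies on its back half (+x side); the front half is free.
- papers: Neat pile of long white slips, 210 mm (its x) by 99 mm (its y), 12 mm high, fixed on the desk; origin at the centre of its underside (top at z 0.012); its x axis runs along its length.
- pencil_pot: Round dark steel pencil pot, 52 mm across, 105 mm high, with pencils standing in it up to 124 mm above its underside. Loose, about 0.2 kg; origin at the centre of its underside, z up. It starts standing in one of the tidy's three square bays (which one varies).
- clock: Square tower desk clock of dark wood, 50 mm (x) by 52 mm (y), 106 mm high, a round white dial on its front (-x) and back. Loose, about 0.2 kg; origin at the centre of its underside, z up. It starts standing in one of the tidy's three square bays (which one varies).
- jar: Round white ceramic jar, 52 mm across, with a wooden lid of the same width (lid top at 106 mm) and a small round knob to 121 mm; lid and jar are one piece. Grip the white wall (0 to 96 mm). Loose, about 0.2 kg; origin at the centre of its underside, z up. It starts standing in one of the tidy's three square bays (which one varies).
- stapler: Black desk stapler standing on its base, loose: 36 mm wide (its x) by 140 mm long (its y), 53 mm high; origin at the centre of its underside, z up. Base plate 7 mm thick; the upper arm, 30 mm wide, runs its whole length from 33 to 53 mm above the underside: grip it there, at mid-length. It starts in the tidy's back bay, along its y, close behind the three tall things. About 0.3 kg.
- mouse: White computer mouse, 58 by 104 mm (its y is its length), 33 mm high, loose on the back half of the mat; origin at the centre of its underside. Stays where it is.
- pen: Dark blue pen, 136 mm long, 10 mm thick, loose, lying in the tidy's front gutter along the tidy's y; origin at its middle, on its underside. Stays where it is.
- mug: White mug, 80 mm across, 95 mm high, loose, on the desk beyond the tidy, mat and papers; origin at the centre of its underside. Stays where it is.

How it is judged:
On the way, in this order (a step that is already met when the one before it is completed fails the run):
1. the pencil pot, the clock and the jar all stand upright on the mat, the stapler still in its bay (x of pencil_pot in the frame of mat between -0.09 and 0.09 m and y of pencil_pot in the frame of mat between -0.12 and 0.12 m and z of each of pencil_pot, clock, jar in the frame of mat below 0.008 m and angle between each of pencil_pot, clock, jar's own z axis and vertical below 0.1 rad and x of clock in the frame of mat between -0.09 and 0.09 m and y of clock in the frame of mat between -0.12 and 0.12 m and x of jar in the frame of mat between -0.09 and 0.09 m and y of jar in the frame of mat between -0.12 and 0.12 m and distance of stapler from where it was at the start of the episode below 0.03 m), for 0.2 s.
2. the stapler lies centred and lengthways on the pile of slips, the other three still stand on the mat (horizontal distance between stapler and papers below 0.015 m and z of stapler in the frame of papers between 0.008 and 0.017 m and angle between each of stapler, pencil_pot, clock, jar's own z axis and vertical below 0.1 rad and angle between the y axis of stapler and the x axis of papers, either way round below 0.2 rad and x of pencil_pot in the frame of mat between -0.09 and 0.09 m and y of pencil_pot in the frame of mat between -0.12 and 0.12 m and z of each of pencil_pot, clock, jar in the frame of mat below 0.008 m and x of clock in the frame of mat between -0.09 and 0.09 m and y of clock in the frame of mat between -0.12 and 0.12 m and x of jar in the frame of mat between -0.09 and 0.09 m and y of jar in the frame of mat between -0.12 and 0.12 m), for 0.2 s.
At the end, for the whole second after the job is handed in: The stapler stands on its base on the pile of slips, its middle within 15 mm of the pile's middle and its length within 0.2 rad of the pile's length; the pencil pot, the clock and the jar stand upright (within 0.1 rad) in the tidy, each within 15 mm of where it stood at the start; all at rest (horizontal distance between stapler and papers below 0.015 m and z of stapler in the frame of papers between 0.008 and 0.017 m and angle between each of stapler, pencil_pot, clock, jar's own z axis and vertical below 0.1 rad and angle between the y axis of stapler and the x axis of papers, either way round below 0.2 rad and distance of each of pencil_pot, clock, jar from where it was at the start of the episode below 0.015 m and linear speed of each of pencil_pot, clock, jar, stapler below 0.02 m/s); the robot touches nothing.
It fails at once if the mouse is pushed more than 20 mm from its place (distance of mouse from where it was at the start of the episode above 0.02 m).
It fails at once if the pen is pushed more than 20 mm from its place (distance of pen from where it was at the start of the episode above 0.02 m).
It fails at once if the mug is pushed more than 20 mm from its place (distance of mug from where it was at the start of the episode above 0.02 m).
It fails at once if the pot, the clock, the jar or the stapler tips over (angle between any of pencil_pot, clock, jar, stapler's own z axis and vertical above 0.6 rad).
It also fails if it takes over 128 s, if anything falls off the work surface, if the arm or the gripper's body presses on something with over 40 N, if the wrist force passes 120 N, or if a joint passes its speed limit or range.

## Working session

There is one attempt and no reset: what is moved stays moved. The work goes in short steps, Python scripts to look and compute and a tool call to move; the robot and the scene stay as the last step left them, time stands still between calls to the robot, and variables do not carry over. Pictures are saved under pics/ and viewed, at most 14 in all, crops included, and the job is handed in when it is done.

Besides the shell and the picture viewer there is one more tool, called after "Request:" as name(argument=value, ...), one argument or row to a line, values as JSON. apply_moves: Moves the arm, as the interface text tells. Its arguments: {"type":"object","properties":{"commands":{"type":"array","items":{"type":"object","properties":{"dx":{"type":"number"},"dy":{"type":"number"},"dz":{"type":"number"},"twist":{"type":"number"},"fingers":{"type":"number"}}}},"force":{"type":"number"}},"required":["commands"]}

```bash
mkdir -p pics; ls
python3 - <<'E'
from bench import r
import cv2,numpy as np
print(r.read_state())
for n in("side","top"):
    c=r.read_camera(n); cv2.imwrite(f"pics/{n}0.png",c["img"][:,:,::-1]); np.savez(f"{n}0.npz",**c)
    print(n,{k:c[k] for k in("fx","fy","cx","cy","k1","R","t")})
E
```

```text
pics
{'t': 0.0, 'joints': array([ 1.12333313e+00,  3.09022393e-01,  1.63522222e+00, -1.32269181e-05,
        1.19971659e+00, -6.96606144e-02]), 'qvel': array([-4.00024948e-05,  4.27202511e-04, -1.45848862e-03, -8.32885409e-04,
        9.72110625e-04, -2.99749280e-04]), 'tau': array([ 1.27081139e-04, -4.15249264e+01, -2.76667929e+01, -2.78375719e-04,
        1.00994573e-02, -4.30946977e-05]), 'position': array([0.23036374, 0.58052643, 0.40341879]), 'tool_rot': array([-2.96851786e-04,  1.87777352e-01,  9.82210906e-01, -1.14648173e-03]), 'ft_force': array([0.93632639, 1.2793467 , 0.11483018]), 'torque': array([-0.01583962, -0.01765269,  0.04497202]), 'finger_force': 0.0, 'opening': 0.9976398959993967}
side {'fx': 461.8420038833856, 'fy': 461.8420038833856, 'cx': 311.0200408760903, 'cy': 244.714381879485, 'k1': -0.07178107983384405, 'R': array([[ 0.80826781, -0.58863928, -0.01438562],
       [-0.33612467, -0.44120184, -0.83208241],
       [ 0.48344943,  0.67738079, -0.55446543]]), 't': array([-0.48190555,  0.23557489,  0.58277681])}
top {'fx': 563.6489319370891, 'fy': 563.6489319370891, 'cx': 312.7239138349626, 'cy': 246.06064095600996, 'k1': 0.025918734076165732, 'R': array([[ 0.07476352, -0.99720019, -0.00147924],
       [-0.97702179, -0.0729536 , -0.20026532],
       [ 0.1995967 ,  0.01641779, -0.97974058]]), 't': array([-0.03669961,  0.59485942,  1.18170663])}
```

View pics/top0.png

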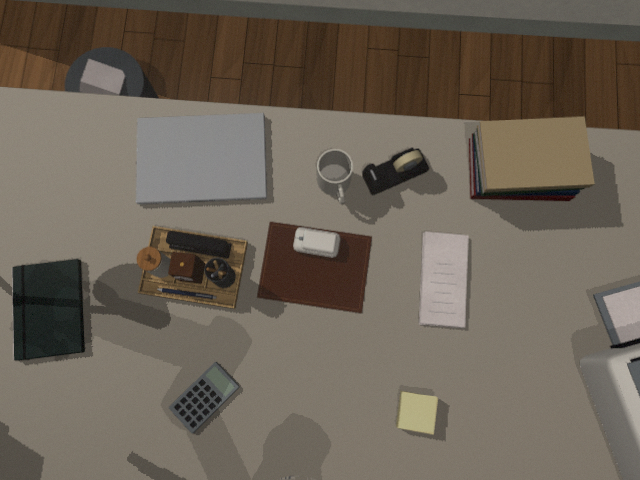

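View pics/side0.png

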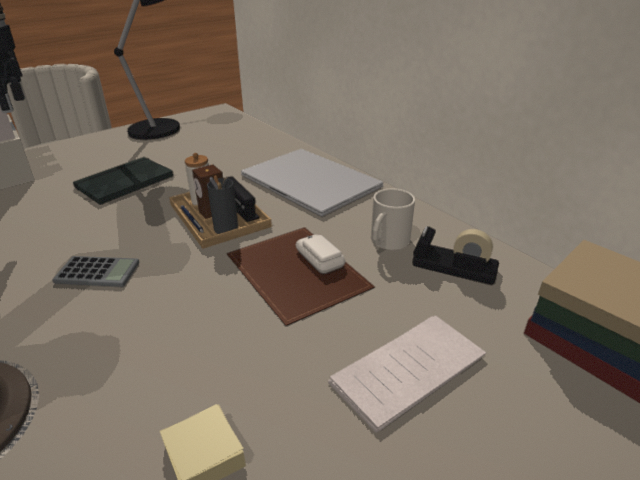

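The top view shows the jar (148,258), clock (183,264), pot (219,270), stapler (198,244), pen (188,294), mat (259–371, 223–311) with the mouse at (317,242), and the papers (421–468, 233–327). The side view agrees. Next I'll enlarge crops to read corners.

```bash
cat > h.py <<'E'
import numpy as np,cv2
def K(c): return np.array([[c["fx"],0,c["cx"]],[0,c["fy"],c["cy"]],[0,0,1.]])
def ray(c,uv):
    uv=np.atleast_2d(np.array(uv,float)); k=float(c["k1"])
    p=cv2.undistortPoints(uv.reshape(-1,1,2),K(c),np.array([k,0,0,0,0.])).reshape(-1,2)
    d=np.c_[p,np.ones(len(p))]; return -c["R"].T@c["t"], d@c["R"]
def onz(c,uv,z):
    o,d=ray(c,uv); s=(z-o[2])/d[:,2]; return o+s[:,None]*d
def cloud(c):
    v,u=np.mgrid[0:480,0:640]; uv=np.c_[u.ravel(),v.ravel()]; o,d=ray(c,uv)
    z=c["z_map"].ravel(); P=o+z[:,None]*d; P[z<=0]=np.nan; return P.reshape(480,640,3)
def tri(c1,uv1,c2,uv2):
    o1,d1=ray(c1,uv1);o2,d2=ray(c2,uv2);d1,d2=d1[0],d2[0]
    s=np.linalg.lstsq(np.c_[d1,-d2],o2-o1,rcond=None)[0]; a,b=o1+s[0]*d1,o2+s[1]*d2
    return (a+b)/2,np.linalg.norm(a-b)
def crop(c,x0,y0,w,h,f,name):
    m=cv2.resize(c["img"][y0:y0+h,x0:x0+w,::-1],None,fx=f,fy=f,interpolation=cv2.INTER_CUBIC)
    cv2.imwrite(name,cv2.convertScaleAbs(m,alpha=1.6,beta=15))
E
python3 - <<'E'
from h import *
t=np.load("top0.npz");s=np.load("side0.npz")
crop(t,132,220,120,92,6,"pics/c1.png"); crop(t,250,215,230,120,3.4,"pics/c2.png"); crop(s,165,145,110,100,5.5,"pics/c3.png")
for n,c in(("top",t),("side",s)):
    P=cloud(c)
    for uv in [(148,258),(183,264),(219,270),(198,244),(300,290),(445,280)] if n=="top" else [(300,290),(410,370),(100,350)]:
        print(n,uv,P[uv[1],uv[0]].round(4))
E
```

```text
top (148, 258) [0.5325 0.346  0.1228]
top (183, 264) [0.5272 0.2754 0.11  ]
top (219, 270) [0.5212 0.2    0.1032]
top (198, 244) [0.582  0.2605 0.0586]
top (300, 290) [0.5042 0.03   0.0007]
top (445, 280) [ 0.5507 -0.2962  0.0074]
side (300, 290) [ 0.5333 -0.0539  0.0015]
side (410, 370) [ 0.5475 -0.3011  0.0121]
side (100, 350) [ 0.2068  0.0133 -0.0009]
```

View pics/c1.png

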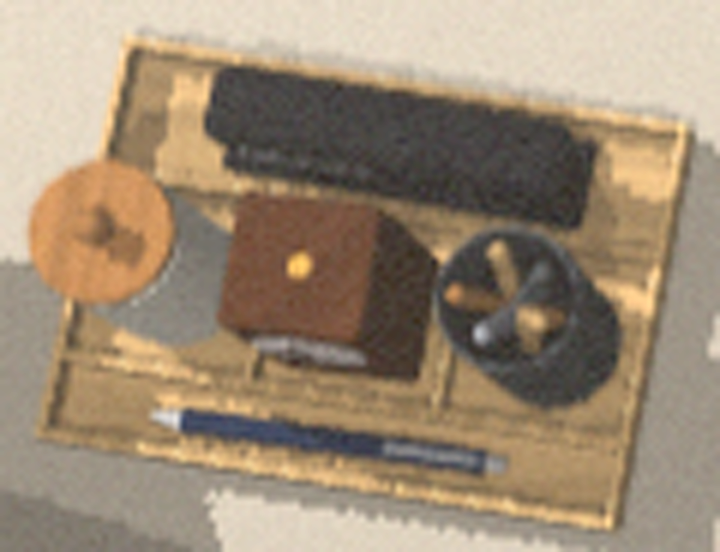

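View pics/c2.png

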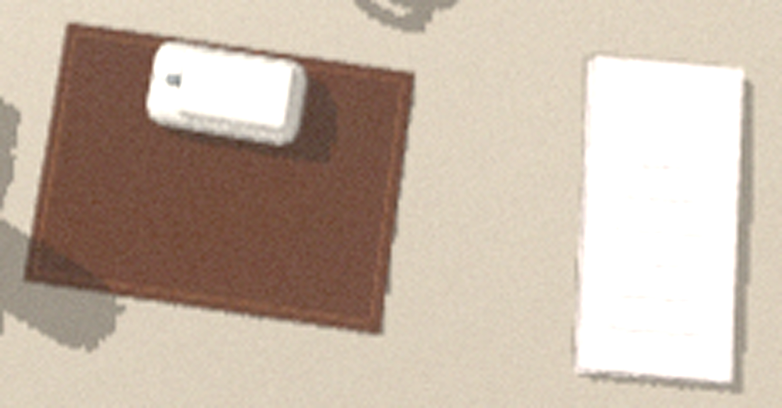

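View pics/c3.png

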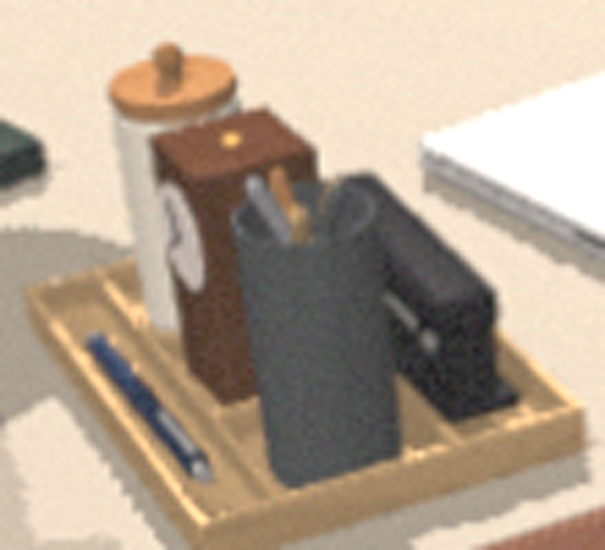

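The crops give these readings:
- **Tidy outer top corners (c1):** (128,40), (690,122), (612,527), (40,435).
- **c1 tops:** jar lid (102,231), clock dot (300,264), pot rim (513,295).
- **c2:** mat corners (68,25), (413,73), (381,332), (25,280); papers corners (590,56), (744,68), (734,383), (578,373).
- **c3 (side):** jar knob (168,48), clock dot (232,140), pot rim (304,210), stapler end.

Run:
```python
from h import *
t=np.load("top0.npz");s=np.load("side0.npz")
def uc(p,x0,y0,f): return (np.array(p,float)+.5)/f-.5+[x0,y0]
A=lambda p:uc(p,132,220,6); B=lambda p:uc(p,250,215,3.4); S=lambda p:uc(p,165,145,5.5)
def rect(nm,P):
    c=P.mean(0); ex=(P[0]+P[1]-P[2]-P[3])/2; ey=(P[0]+P[3]-P[1]-P[2])/2
    print(nm,c.round(4),"xlen %.4f ylen %.4f yaw x %.1f yaw y-90 %.1f"%(np.linalg.norm(ex),np.linalg.norm(ey),np.degrees(np.arctan2(ex[1],ex[0])),np.degrees(np.arctan2(ey[1],ey[0]))-90))
rect("tidy",onz(t,A([(128,40),(690,122),(612,527),(40,435)]),.02))
rect("mat",onz(t,B([(68,25),(413,73),(381,332),(25,280)]),.003))
rect("papers",onz(t,B([(590,56),(744,68),(734,383),(578,373)]),.012))
for nm,a,b in(("jarknob",(98,217),(168,46)),("clockdot",(300,264),(232,139)),("potrim",(513,295),(305,210)),("tidyR corner",(690,122),(582,408)),("tidyBL",(40,435),(28,290))):
    print(nm,tri(t,A(a),s,S(b)))
for nm,p,z in(("jar",(102,231),.112),("clock",(300,264),.112),("pot",(513,295),.111)): print(nm,onz(t,A(p),z))
rect("clocktop",onz(t,A([(245,190),(381,205),(358,342),(217,328)]),.112))
rect("stapler",onz(t,A([(217,68),(595,140),(580,226),(205,132)]),.059))
mz=onz(t,B([(160,42),(305,62),(298,135),(150,125)]),.02);rect("mouse",mz)
for n,c in(("top",t),("side",s)):
    P=cloud(c).reshape(-1,3)
    def box(x0,x1,y0,y1,z0,z1): 
        q=P[(P[:,0]>x0)&(P[:,0]<x1)&(P[:,1]>y0)&(P[:,1]<y1)&(P[:,2]>z0)&(P[:,2]<z1)]; return q
    q=box(.545,.63,.15,.36,.05,.07)
    if len(q)>9: print(n,"stapler",len(q),cv2.minAreaRect((q[:,:2]*1000).astype(np.float32)),np.median(q[:,2]))
    q=box(.4,.7,-.4,-.2,.004,.02); print(n,"papers z",np.median(q[:,2]),cv2.minAreaRect((q[:,:2]*1000).astype(np.float32)))
    q=box(.55,.65,-.08,.08,.012,.05);print(n,"mouse",cv2.minAreaRect((q[:,:2]*1000).astype(np.float32)),q[:,2].max())
    q=box(.45,.6,.15,.4,.095,.125)
    for lo,hi in((.15,.235),(.242,.31),(.312,.4)):
        w=q[(q[:,1]>lo)&(q[:,1]<hi)]
        if len(w)>5:print(n,lo,len(w),cv2.minEnclosingCircle((w[:,:2]*1000).astype(np.float32)),np.median(w[:,2]))
```

```text
tidy [0.5382 0.2749 0.02  ] xlen 0.1544 ylen 0.2168 yaw x -4.9 yaw y-90 -4.5
mat [5.607e-01 5.000e-04 3.000e-03] xlen 0.1771 ylen 0.2384 yaw x -4.0 yaw y-90 -3.9
papers [ 0.5531 -0.2932  0.012 ] xlen 0.2124 ylen 0.1026 yaw x -0.4 yaw y-90 0.2
jarknob (array([0.53626341, 0.34624317, 0.12528472]), np.float64(0.0010394287095401031))
clockdot (array([0.52852834, 0.2778803 , 0.11109292]), np.float64(0.0016972436587472212))
potrim (array([0.52252705, 0.20263041, 0.11189918]), np.float64(0.0006754082710537108))
tidyR corner (array([0.6072806 , 0.16018245, 0.0187353 ]), np.float64(0.00027860193512472224))
tidyBL (array([0.47206828, 0.38952269, 0.01792379]), np.float64(0.0029317550920690857))
jar [[0.53409686 0.3481629  0.112     ]]
clock [[0.52758728 0.2779381  0.112     ]]
pot [[0.52234433 0.20291529 0.111     ]]
clocktop [0.5269 0.2777 0.112 ] xlen 0.0491 ylen 0.0487 yaw x -3.4 yaw y-90 -1.8
stapler [0.5839 0.2605 0.059 ] xlen 0.0284 ylen 0.1429 yaw x -3.5 yaw y-90 -8.3
mouse [6.157e-01 1.000e-04 2.000e-02] xlen 0.0538 ylen 0.0987 yaw x -1.8 yaw y-90 -1.7
top stapler 777 ((572.069580078125
[... 642 characters left out ...]
3122237
side stapler 314 ((589.9379272460938, 257.4337158203125), (148.1391143798828, 46.379730224609375), 73.06800842285156) 0.0574869528576063
side papers z 0.0111065798758751 ((555.3812255859375, -292.3070373535156), (104.00147247314453, 214.7228240966797), 89.52881622314453)
side mouse ((615.5894775390625, -1.6292457580566406), (102.65911102294922, 54.796512603759766), 84.90384674072266) 0.03766295076942089
side 0.15 409 ((522.2520141601562, 205.03346252441406), 27.83942222595215) 0.10652308157328155
side 0.242 384 ((526.470947265625, 275.8427429199219), 34.322052001953125) 0.10900559912221591
side 0.312 291 ((534.5459594726562, 348.7471923828125), 27.916683197021484) 0.10926737861275576
```

Everything agrees with the text: jar at (.534,.348), clock (.527,.277), pot (.522,.204), tidy yaw about -4.5°. I'll grip along the tidy's x at z≈.086, which is above the stapler. First I move over the pot.

Request:
apply_moves(
  commands=[
    {"dx": 0.021, "dy": -0.027, "twist": -5.2, "fingers": 1},
    {"dx": 0.021, "dy": -0.027, "twist": -5.2, "fingers": 1},
    {"dx": 0.021, "dy": -0.027, "twist": -5.2, "fingers": 1},
    {"dx": 0.021, "dy": -0.027, "twist": -5.2, "fingers": 1},
    {"dx": 0.021, "dy": -0.027, "twist": -5.2, "fingers": 1},
    {"dx": 0.021, "dy": -0.027, "twist": -5.2, "fingers": 1},
    {"dx": 0.021, "dy": -0.027, "twist": -5.2, "fingers": 1},
    {"dx": 0.021, "dy": -0.027, "twist": -5.2, "fingers": 1},
    {"dx": 0.021, "dy": -0.027, "twist": -5.2, "fingers": 1},
    {"dx": 0.021, "dy": -0.027, "twist": -5.2, "fingers": 1},
    {"dx": 0.021, "dy": -0.027, "twist": -5.2, "fingers": 1},
    {"dx": 0.021, "dy": -0.027, "twist": -5.2, "fingers": 1},
    {"dx": 0.021, "dy": -0.027, "twist": -5.2, "fingers": 1},
    {"dx": 0.021, "dy": -0.027, "twist": -5.2, "fingers": 1},
    {"fingers": 1},
    {"fingers": 1},
  ],
  force=35,
)

```text
invalid input
```

Request:
apply_moves(
  commands=[
    {"dx": 0.021, "dy": -0.027, "dz": 0, "twist": -5.2, "fingers": 1},
    {"dx": 0.021, "dy": -0.027, "dz": 0, "twist": -5.2, "fingers": 1},
    {"dx": 0.021, "dy": -0.027, "dz": 0, "twist": -5.2, "fingers": 1},
    {"dx": 0.021, "dy": -0.027, "dz": 0, "twist": -5.2, "fingers": 1},
    {"dx": 0.021, "dy": -0.027, "dz": 0, "twist": -5.2, "fingers": 1},
    {"dx": 0.021, "dy": -0.027, "dz": 0, "twist": -5.2, "fingers": 1},
    {"dx": 0.021, "dy": -0.027, "dz": 0, "twist": -5.2, "fingers": 1},
    {"dx": 0.021, "dy": -0.027, "dz": 0, "twist": -5.2, "fingers": 1},
    {"dx": 0.021, "dy": -0.027, "dz": 0, "twist": -5.2, "fingers": 1},
    {"dx": 0.021, "dy": -0.027, "dz": 0, "twist": -5.2, "fingers": 1},
    {"dx": 0.021, "dy": -0.027, "dz": 0, "twist": -5.2, "fingers": 1},
    {"dx": 0.021, "dy": -0.027, "dz": 0, "twist": -5.2, "fingers": 1},
    {"dx": 0.021, "dy": -0.027, "dz": 0, "twist": -5.2, "fingers": 1},
    {"dx": 0.021, "dy": -0.027, "dz": 0, "twist": -5.2, "fingers": 1},
    {"dx": 0, "dy": 0, "dz": 0, "twist": 0, "fingers": 1},
    {"dx": 0, "dy": 0, "dz": 0, "twist": 0, "fingers": 1},
  ],
  force=35,
)

```text
t: 1.7
position: [0.5247, 0.2023, 0.4041]
tool_rot: [-0.001, 0.734, 0.679, -0.0]
ft_force: [-0.2, -0.1, -0.6]
opening: 1.002
finger_force: 0.0
```

Request:
apply_moves(
  commands=[
    {"dx": -0.003, "dy": 0.002, "dz": -0.02, "twist": 0, "fingers": 1},
    {"dx": 0, "dy": 0, "dz": -0.02, "twist": 0, "fingers": 1},
    {"dx": 0, "dy": 0, "dz": -0.02, "twist": 0, "fingers": 1},
    {"dx": 0, "dy": 0, "dz": -0.02, "twist": 0, "fingers": 1},
    {"dx": 0, "dy": 0, "dz": -0.02, "twist": 0, "fingers": 1},
    {"dx": 0, "dy": 0, "dz": -0.02, "twist": 0, "fingers": 1},
    {"dx": 0, "dy": 0, "dz": -0.02, "twist": 0, "fingers": 1},
    {"dx": 0, "dy": 0, "dz": -0.02, "twist": 0, "fingers": 1},
    {"dx": 0, "dy": 0, "dz": 0, "twist": 0, "fingers": 1},
    {"dx": 0, "dy": 0, "dz": 0, "twist": 0, "fingers": 1},
  ],
)

```text
t: 2.7
position: [0.5208, 0.2057, 0.2444]
tool_rot: [-0.0, 0.733, 0.68, -0.001]
ft_force: [0.1, 0.3, 0.6]
opening: 0.997
finger_force: 0.0
```

Run:
```python
from bench import r
from h import *
print(r.read_state()["position"])
s=r.read_camera("side"); t=r.read_camera("top")
crop(s,150,90,150,140,4,"pics/d1.png")
```

```text
[0.52084583 0.20569038 0.24443844]
```

View pics/d1.png

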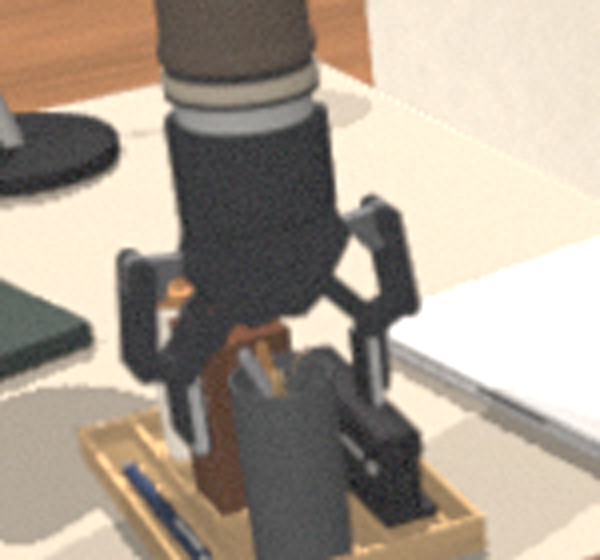

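The gripper straddles the pot, with fingers at (185,420) and (370,370) in the crop. The rear finger is just above and behind the stapler top. I'll close and lift.

Request:
apply_moves(
  commands=[
    {"dx": 0, "dy": 0, "dz": 0, "twist": 0, "fingers": -1},
    {"dx": 0, "dy": 0, "dz": 0, "twist": 0, "fingers": -1},
    {"dx": 0, "dy": 0, "dz": 0, "twist": 0, "fingers": -1},
    {"dx": 0, "dy": 0, "dz": 0, "twist": 0, "fingers": -1},
    {"dx": 0, "dy": 0, "dz": 0, "twist": 0, "fingers": -1},
    {"dx": 0, "dy": 0, "dz": 0, "twist": 0, "fingers": -1},
    {"dx": 0, "dy": 0, "dz": 0, "twist": 0, "fingers": -1},
    {"dx": 0, "dy": 0, "dz": 0, "twist": 0, "fingers": -1},
    {"dx": 0, "dy": 0, "dz": 0.01, "twist": 0, "fingers": -1},
    {"dx": 0, "dy": 0, "dz": 0.01, "twist": 0, "fingers": -1},
    {"dx": 0, "dy": 0, "dz": 0.01, "twist": 0, "fingers": -1},
    {"dx": 0, "dy": 0, "dz": 0.01, "twist": 0, "fingers": -1},
    {"dx": 0, "dy": 0, "dz": 0.01, "twist": 0, "fingers": -1},
    {"dx": 0, "dy": 0, "dz": 0.01, "twist": 0, "fingers": -1},
  ],
)

```text
t: 4.2
position: [0.5216, 0.2049, 0.3057]
tool_rot: [0.0, 0.734, 0.679, 0.0]
ft_force: [0.1, 0.7, -2.0]
opening: 0.6
finger_force: 36.9
```

Request:
apply_moves(
  commands=[
    {"dx": -0.001, "dy": -0.02, "dz": 0, "twist": 0, "fingers": -1},
    {"dx": -0.001, "dy": -0.02, "dz": 0, "twist": 0, "fingers": -1},
    {"dx": -0.001, "dy": -0.02, "dz": 0, "twist": 0, "fingers": -1},
    {"dx": -0.001, "dy": -0.02, "dz": 0, "twist": 0, "fingers": -1},
    {"dx": -0.001, "dy": -0.02, "dz": 0, "twist": 0, "fingers": -1},
    {"dx": -0.001, "dy": -0.02, "dz": 0, "twist": 0, "fingers": -1},
    {"dx": -0.001, "dy": -0.02, "dz": 0, "twist": 0, "fingers": -1},
    {"dx": -0.001, "dy": -0.02, "dz": 0, "twist": 0, "fingers": -1},
    {"dx": -0.001, "dy": -0.02, "dz": 0, "twist": 0, "fingers": -1},
    {"dx": -0.001, "dy": -0.02, "dz": 0, "twist": 0, "fingers": -1},
    {"dx": -0.001, "dy": -0.02, "dz": 0, "twist": 0, "fingers": -1},
    {"dx": -0.001, "dy": -0.02, "dz": 0, "twist": 0, "fingers": -1},
    {"dx": 0, "dy": -0.02, "dz": 0, "twist": 0, "fingers": -1},
    {"dx": 0, "dy": -0.02, "dz": 0, "twist": 0, "fingers": -1},
    {"dx": 0, "dy": 0, "dz": -0.02, "twist": 0, "fingers": -1},
    {"dx": 0, "dy": 0, "dz": -0.02, "twist": 0, "fingers": -1},
    {"dx": 0, "dy": 0, "dz": -0.01, "twist": 0, "fingers": -1},
    {"dx": 0, "dy": 0, "dz": -0.006, "twist": 0, "fingers": -1},
    {"dx": 0, "dy": 0, "dz": 0, "twist": 0, "fingers": -1},
    {"dx": 0, "dy": 0, "dz": 0, "twist": 0, "fingers": -1},
  ],
)

```text
t: 6.2
position: [0.51, -0.075, 0.2493]
tool_rot: [0.0, 0.734, 0.679, 0.0]
ft_force: [0.8, -0.6, -1.5]
opening: 0.603
finger_force: 37.0
```

Request:
apply_moves(
  commands=[
    {"dx": 0, "dy": 0, "dz": -0.003, "twist": 0, "fingers": -1},
    {"dx": 0, "dy": 0, "dz": -0.002, "twist": 0, "fingers": -1},
    {"dx": 0, "dy": 0, "dz": -0.001, "twist": 0, "fingers": -1},
    {"dx": 0, "dy": 0, "dz": -0.001, "twist": 0, "fingers": -1},
    {"dx": 0, "dy": 0, "dz": 0, "twist": 0, "fingers": -1},
    {"dx": 0, "dy": 0, "dz": 0, "twist": 0, "fingers": -1},
  ],
)

```text
t: 6.8
position: [0.5098, -0.0751, 0.2428]
tool_rot: [-0.0, 0.734, 0.679, -0.0]
ft_force: [-2.4, 1.1, 5.0]
opening: 0.594
finger_force: 37.4
```

Request:
apply_moves(
  commands=[
    {"dx": 0, "dy": 0, "dz": 0, "twist": 0, "fingers": 1},
    {"dx": 0, "dy": 0, "dz": 0, "twist": 0, "fingers": 1},
    {"dx": 0, "dy": 0, "dz": 0, "twist": 0, "fingers": 1},
    {"dx": 0, "dy": 0, "dz": 0, "twist": 0, "fingers": 1},
    {"dx": 0, "dy": 0, "dz": 0, "twist": 0, "fingers": 1},
    {"dx": 0, "dy": 0, "dz": 0.01, "twist": 0, "fingers": 1},
    {"dx": 0, "dy": 0, "dz": 0.03, "twist": 0, "fingers": 1},
    {"dx": 0, "dy": 0, "dz": 0.03, "twist": 0, "fingers": 1},
    {"dx": 0, "dy": 0, "dz": 0.03, "twist": 0, "fingers": 1},
    {"dx": 0.003, "dy": 0.045, "dz": 0, "twist": 0, "fingers": 1},
    {"dx": 0.003, "dy": 0.045, "dz": 0, "twist": 0, "fingers": 1},
    {"dx": 0.003, "dy": 0.045, "dz": 0, "twist": 0, "fingers": 1},
    {"dx": 0.003, "dy": 0.045, "dz": 0, "twist": 0, "fingers": 1},
    {"dx": 0.002, "dy": 0.045, "dz": 0, "twist": 0, "fingers": 1},
    {"dx": 0.002, "dy": 0.045, "dz": 0, "twist": 0, "fingers": 1},
    {"dx": 0.002, "dy": 0.045, "dz": 0, "twist": 0, "fingers": 1},
    {"dx": 0, "dy": 0.037, "dz": 0, "twist": 0, "fingers": 1},
    {"dx": 0, "dy": 0, "dz": 0, "twist": 0, "fingers": 1},
    {"dx": 0, "dy": 0, "dz": 0, "twist": 0, "fingers": 1},
  ],
)

```text
t: 8.7
position: [0.5273, 0.2777, 0.342]
tool_rot: [0.0, 0.733, 0.68, -0.0]
ft_force: [0.4, -1.5, 0.2]
opening: 0.999
finger_force: 0.0
```

Run:
```python
from bench import r
print(r.read_state()["position"])
```

```text
[0.5272844  0.27767695 0.34203648]
```

Request:
apply_moves(
  commands=[
    {"dx": 0, "dy": 0, "dz": -0.025, "twist": 0, "fingers": 1},
    {"dx": 0, "dy": 0, "dz": -0.025, "twist": 0, "fingers": 1},
    {"dx": 0, "dy": 0, "dz": -0.025, "twist": 0, "fingers": 1},
    {"dx": 0, "dy": 0, "dz": -0.022, "twist": 0, "fingers": 1},
    {"dx": 0, "dy": 0, "dz": 0, "twist": 0, "fingers": 1},
    {"dx": 0, "dy": 0, "dz": 0, "twist": 0, "fingers": -1},
    {"dx": 0, "dy": 0, "dz": 0, "twist": 0, "fingers": -1},
    {"dx": 0, "dy": 0, "dz": 0, "twist": 0, "fingers": -1},
    {"dx": 0, "dy": 0, "dz": 0, "twist": 0, "fingers": -1},
    {"dx": 0, "dy": 0, "dz": 0, "twist": 0, "fingers": -1},
    {"dx": 0, "dy": 0, "dz": 0, "twist": 0, "fingers": -1},
    {"dx": 0, "dy": 0, "dz": 0, "twist": 0, "fingers": -1},
    {"dx": 0, "dy": 0, "dz": 0, "twist": 0, "fingers": -1},
    {"dx": 0, "dy": 0, "dz": 0.01, "twist": 0, "fingers": -1},
    {"dx": 0, "dy": 0, "dz": 0.01, "twist": 0, "fingers": -1},
    {"dx": 0, "dy": 0, "dz": 0.01, "twist": 0, "fingers": -1},
    {"dx": 0, "dy": 0, "dz": 0.01, "twist": 0, "fingers": -1},
    {"dx": 0, "dy": 0, "dz": 0.01, "twist": 0, "fingers": -1},
    {"dx": 0, "dy": 0, "dz": 0.01, "twist": 0, "fingers": -1},
  ],
)

```text
t: 10.6
position: [0.5276, 0.2769, 0.3056]
tool_rot: [0.0, 0.734, 0.679, 0.0]
ft_force: [-0.4, -0.4, -2.3]
opening: 0.587
finger_force: 36.9
```

Request:
apply_moves(
  commands=[
    {"dx": -0.001, "dy": -0.02, "dz": 0, "twist": 0, "fingers": -1},
    {"dx": -0.001, "dy": -0.02, "dz": 0, "twist": 0, "fingers": -1},
    {"dx": -0.001, "dy": -0.02, "dz": 0, "twist": 0, "fingers": -1},
    {"dx": -0.001, "dy": -0.02, "dz": 0, "twist": 0, "fingers": -1},
    {"dx": -0.001, "dy": -0.02, "dz": 0, "twist": 0, "fingers": -1},
    {"dx": -0.001, "dy": -0.02, "dz": 0, "twist": 0, "fingers": -1},
    {"dx": -0.001, "dy": -0.02, "dz": 0, "twist": 0, "fingers": -1},
    {"dx": -0.001, "dy": -0.02, "dz": 0, "twist": 0, "fingers": -1},
    {"dx": -0.001, "dy": -0.02, "dz": 0, "twist": 0, "fingers": -1},
    {"dx": -0.001, "dy": -0.02, "dz": 0, "twist": 0, "fingers": -1},
    {"dx": -0.001, "dy": -0.02, "dz": 0, "twist": 0, "fingers": -1},
    {"dx": 0, "dy": -0.02, "dz": 0, "twist": 0, "fingers": -1},
    {"dx": 0, "dy": -0.02, "dz": 0, "twist": 0, "fingers": -1},
    {"dx": 0, "dy": -0.013, "dz": 0, "twist": 0, "fingers": -1},
    {"dx": 0, "dy": 0, "dz": -0.02, "twist": 0, "fingers": -1},
    {"dx": 0, "dy": 0, "dz": -0.02, "twist": 0, "fingers": -1},
    {"dx": 0, "dy": 0, "dz": -0.014, "twist": 0, "fingers": -1},
    {"dx": 0, "dy": 0, "dz": -0.004, "twist": 0, "fingers": -1},
    {"dx": 0, "dy": 0, "dz": -0.002, "twist": 0, "fingers": -1},
    {"dx": 0, "dy": 0, "dz": -0.001, "twist": 0, "fingers": -1},
  ],
)

```text
t: 12.6
position: [0.517, 0.0041, 0.2441]
tool_rot: [0.0, 0.734, 0.679, 0.0]
ft_force: [0.4, -1.0, -3.3]
opening: 0.582
finger_force: 36.9
```

Request:
apply_moves(
  commands=[
    {"dx": 0, "dy": 0, "dz": -0.001, "twist": 0, "fingers": -1},
    {"dx": 0, "dy": 0, "dz": 0, "twist": 0, "fingers": -1},
    {"dx": 0, "dy": 0, "dz": 0, "twist": 0, "fingers": -1},
  ],
)

```text
t: 12.9
position: [0.5171, 0.004, 0.2438]
tool_rot: [0.001, 0.734, 0.679, 0.001]
ft_force: [-0.5, 0.2, 2.7]
opening: 0.581
finger_force: 37.4
```

Request:
apply_moves(
  commands=[
    {"dx": 0, "dy": 0, "dz": 0, "twist": 0, "fingers": 1},
    {"dx": 0, "dy": 0, "dz": 0, "twist": 0, "fingers": 1},
    {"dx": 0, "dy": 0, "dz": 0, "twist": 0, "fingers": 1},
    {"dx": 0, "dy": 0, "dz": 0, "twist": 0, "fingers": 1},
    {"dx": 0, "dy": 0, "dz": 0, "twist": 0, "fingers": 1},
    {"dx": 0, "dy": 0, "dz": 0.01, "twist": 0, "fingers": 1},
    {"dx": 0, "dy": 0, "dz": 0.03, "twist": 0, "fingers": 1},
    {"dx": 0, "dy": 0, "dz": 0.03, "twist": 0, "fingers": 1},
    {"dx": 0, "dy": 0, "dz": 0.03, "twist": 0, "fingers": 1},
    {"dx": 0.003, "dy": 0.043, "dz": 0, "twist": 0, "fingers": 1},
    {"dx": 0.002, "dy": 0.043, "dz": 0, "twist": 0, "fingers": 1},
    {"dx": 0.002, "dy": 0.043, "dz": 0, "twist": 0, "fingers": 1},
    {"dx": 0.002, "dy": 0.043, "dz": 0, "twist": 0, "fingers": 1},
    {"dx": 0.002, "dy": 0.043, "dz": 0, "twist": 0, "fingers": 1},
    {"dx": 0.002, "dy": 0.043, "dz": 0, "twist": 0, "fingers": 1},
    {"dx": 0.002, "dy": 0.043, "dz": 0, "twist": 0, "fingers": 1},
    {"dx": 0.002, "dy": 0.043, "dz": 0, "twist": 0, "fingers": 1},
    {"dx": 0, "dy": 0, "dz": 0, "twist": 0, "fingers": 1},
    {"dx": 0, "dy": 0, "dz": 0, "twist": 0, "fingers": 1},
  ],
)

```text
t: 14.8
position: [0.5332, 0.3489, 0.343]
tool_rot: [0.0, 0.733, 0.68, -0.0]
ft_force: [0.5, -0.8, -0.6]
opening: 0.998
finger_force: 0.0
```

Run:
```python
from bench import r
from h import *
print(r.read_state()["position"])
s=r.read_camera("side"); t=r.read_camera("top")
a=s["img"][80:400,140:420,::-1]; b=t["img"][180:340,120:400,::-1]
cv2.imwrite("pics/e1.png",cv2.convertScaleAbs(cv2.vconcat([cv2.resize(a,None,fx=1.25,fy=1.25),cv2.resize(b,None,fx=1.25,fy=1.25)]),alpha=1.6))
```

```text
[0.53321544 0.34887682 0.34297832]
```

View pics/e1.png

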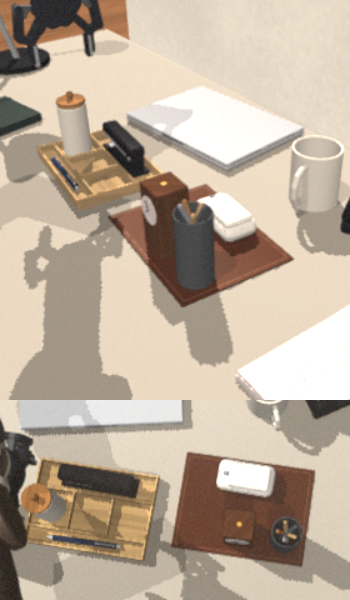

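The clock (163,215) and pot (193,245) stand upright on the mat. The mouse, pen and stapler haven't moved. Next is the jar.

Request:
apply_moves(
  commands=[
    {"dx": 0, "dy": 0, "dz": -0.025, "twist": 0, "fingers": 1},
    {"dx": 0, "dy": 0, "dz": -0.025, "twist": 0, "fingers": 1},
    {"dx": 0, "dy": 0, "dz": -0.025, "twist": 0, "fingers": 1},
    {"dx": 0, "dy": 0, "dz": -0.023, "twist": 0, "fingers": 1},
    {"dx": 0, "dy": 0, "dz": 0, "twist": 0, "fingers": 1},
    {"dx": 0, "dy": 0, "dz": 0, "twist": 0, "fingers": -1},
    {"dx": 0, "dy": 0, "dz": 0, "twist": 0, "fingers": -1},
    {"dx": 0, "dy": 0, "dz": 0, "twist": 0, "fingers": -1},
    {"dx": 0, "dy": 0, "dz": 0, "twist": 0, "fingers": -1},
    {"dx": 0, "dy": 0, "dz": 0, "twist": 0, "fingers": -1},
    {"dx": 0, "dy": 0, "dz": 0, "twist": 0, "fingers": -1},
    {"dx": 0, "dy": 0, "dz": 0, "twist": 0, "fingers": -1},
    {"dx": 0, "dy": 0, "dz": 0, "twist": 0, "fingers": -1},
    {"dx": 0, "dy": 0, "dz": 0.01, "twist": 0, "fingers": -1},
    {"dx": 0, "dy": 0, "dz": 0.01, "twist": 0, "fingers": -1},
    {"dx": 0, "dy": 0, "dz": 0.01, "twist": 0, "fingers": -1},
    {"dx": 0, "dy": 0, "dz": 0.01, "twist": 0, "fingers": -1},
    {"dx": 0, "dy": 0, "dz": 0.01, "twist": 0, "fingers": -1},
    {"dx": 0, "dy": 0, "dz": 0.01, "twist": 0, "fingers": -1},
  ],
)

```text
t: 16.8
position: [0.5335, 0.3479, 0.3056]
tool_rot: [0.0, 0.734, 0.679, 0.0]
ft_force: [-0.3, 0.1, -2.3]
opening: 0.604
finger_force: 37.0
```

Request:
apply_moves(
  commands=[
    {"dx": -0.001, "dy": -0.02, "dz": 0, "twist": 0, "fingers": -1},
    {"dx": -0.001, "dy": -0.02, "dz": 0, "twist": 0, "fingers": -1},
    {"dx": -0.001, "dy": -0.02, "dz": 0, "twist": 0, "fingers": -1},
    {"dx": -0.001, "dy": -0.02, "dz": 0, "twist": 0, "fingers": -1},
    {"dx": -0.001, "dy": -0.02, "dz": 0, "twist": 0, "fingers": -1},
    {"dx": -0.001, "dy": -0.02, "dz": 0, "twist": 0, "fingers": -1},
    {"dx": -0.001, "dy": -0.02, "dz": 0, "twist": 0, "fingers": -1},
    {"dx": -0.001, "dy": -0.02, "dz": 0, "twist": 0, "fingers": -1},
    {"dx": -0.001, "dy": -0.02, "dz": 0, "twist": 0, "fingers": -1},
    {"dx": -0.001, "dy": -0.02, "dz": 0, "twist": 0, "fingers": -1},
    {"dx": -0.001, "dy": -0.02, "dz": 0, "twist": 0, "fingers": -1},
    {"dx": -0.001, "dy": -0.02, "dz": 0, "twist": 0, "fingers": -1},
    {"dx": 0, "dy": -0.023, "dz": 0, "twist": 0, "fingers": -1},
    {"dx": 0, "dy": 0, "dz": 0, "twist": 0, "fingers": -1},
    {"dx": 0, "dy": 0, "dz": -0.02, "twist": 0, "fingers": -1},
    {"dx": 0, "dy": 0, "dz": -0.02, "twist": 0, "fingers": -1},
    {"dx": 0, "dy": 0, "dz": -0.014, "twist": 0, "fingers": -1},
    {"dx": 0, "dy": 0, "dz": -0.004, "twist": 0, "fingers": -1},
    {"dx": 0, "dy": 0, "dz": -0.002, "twist": 0, "fingers": -1},
    {"dx": 0, "dy": 0, "dz": -0.001, "twist": 0, "fingers": -1},
  ],
)

```text
t: 18.8
position: [0.5218, 0.085, 0.244]
tool_rot: [0.0, 0.734, 0.679, 0.0]
ft_force: [0.4, 0.1, -1.7]
opening: 0.596
finger_force: 37.2
```

Request:
apply_moves(
  commands=[
    {"dx": 0, "dy": 0, "dz": -0.001, "twist": 0, "fingers": -1},
    {"dx": 0, "dy": 0, "dz": 0, "twist": 0, "fingers": -1},
    {"dx": 0, "dy": 0, "dz": 0, "twist": 0, "fingers": -1},
  ],
)

```text
t: 19.1
position: [0.5219, 0.085, 0.2439]
tool_rot: [0.0, 0.734, 0.679, 0.0]
ft_force: [-3.9, -1.1, 6.6]
opening: 0.597
finger_force: 37.6
```

Request:
apply_moves(
  commands=[
    {"dx": 0, "dy": 0, "dz": 0, "twist": 0, "fingers": 1},
    {"dx": 0, "dy": 0, "dz": 0, "twist": 0, "fingers": 1},
    {"dx": 0, "dy": 0, "dz": 0, "twist": 0, "fingers": 1},
    {"dx": 0, "dy": 0, "dz": 0, "twist": 0, "fingers": 1},
    {"dx": 0, "dy": 0, "dz": 0, "twist": 0, "fingers": 1},
    {"dx": 0, "dy": 0, "dz": 0.01, "twist": 0, "fingers": 1},
    {"dx": 0, "dy": 0, "dz": 0.03, "twist": 0, "fingers": 1},
    {"dx": 0, "dy": 0, "dz": 0.03, "twist": 0, "fingers": 1},
    {"dx": 0, "dy": 0, "dz": 0.03, "twist": 0, "fingers": 1},
    {"dx": 0, "dy": 0, "dz": 0, "twist": 0, "fingers": 1},
  ],
)

```text
t: 20.1
position: [0.5239, 0.0851, 0.3484]
tool_rot: [0.003, 0.734, 0.679, 0.004]
ft_force: [0.2, 0.3, -0.0]
opening: 0.999
finger_force: 0.0
```

Run:
```python
from bench import r
from h import *
print(r.read_state()["position"])
s=r.read_camera("side"); t=r.read_camera("top")
np.savez("top1.npz",**t);np.savez("side1.npz",**s)
a=cv2.resize(t["img"][220:312,132:252,::-1],None,fx=5,fy=5,interpolation=cv2.INTER_CUBIC); b=cv2.resize(s["img"][165:235,160:280,::-1],None,fx=5,fy=5,interpolation=cv2.INTER_CUBIC)
m=cv2.convertScaleAbs(np.vstack([a[:300],b[:300]]),alpha=2.2,beta=20)
cv2.imwrite("pics/f1.png",m)
```

```text
[0.52385513 0.08510658 0.34837339]
```

View pics/f1.png

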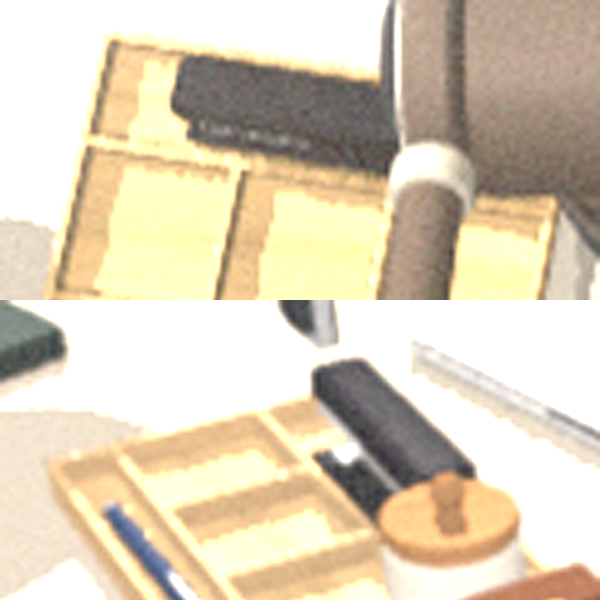

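The stapler is unmoved: top-left end at (178,85), base front edge near (190,145), pads clear. Now a quick refinement of its centre.

Run:
```python
from h import *
t=np.load("top0.npz");s=np.load("side1.npz")
A=lambda p:(np.array(p,float)+.5)/6-.5+[132,220]
print("top back edge",onz(t,A([(217,68),(597,142)]),.059))
print("base front edge",onz(t,A([(225,172),(580,228)]),.010))
F=lambda p:(np.array(p,float)-[0,300]+.5)/5-.5+[160,165]
print("side top far end",onz(s,F([(313,375),(355,358)]),.059), onz(s,F([(475,470),(415,488)]),.059))
for n in("0","1"):
    P=cloud(np.load(f"side{n}.npz")).reshape(-1,3); im=np.load(f"side{n}.npz")["img"].reshape(-1,3).max(1)
    q=P[(P[:,0]>.55)&(P[:,0]<.64)&(P[:,1]>.15)&(P[:,1]<.36)&(P[:,2]>.05)&(P[:,2]<.063)&(im<70)]
    print(n,len(q),cv2.minAreaRect((q[:,:2]*1000).astype(np.float32)),q.mean(0),np.median(q[:,2]))
P=cloud(t).reshape(-1,3); im=t["img"].reshape(-1,3).max(1)
q=P[(P[:,0]>.555)&(P[:,0]<.64)&(P[:,1]>.15)&(P[:,1]<.36)&(P[:,2]>.052)&(P[:,2]<.064)&(im<70)]
print(len(q),cv2.minAreaRect((q[:,:2]*1000).astype(np.float32)),q.mean(0))
```

```text
top back edge [[0.60640156 0.33052187 0.059     ]
 [0.58907068 0.18794872 0.059     ]]
base front edge [[0.5765688  0.33616511 0.01      ]
 [0.56500821 0.19899522 0.01      ]]
side top far end [[0.57859808 0.31703824 0.059     ]
 [0.60223986 0.32122623 0.059     ]] [[0.59062056 0.19157674 0.059     ]
 [0.56286436 0.19313154 0.059     ]]
0 268 ((586.7507934570312, 260.58251953125), (124.37448120117188, 25.660873413085938), 84.5780029296875) [0.58568109 0.23931397 0.05680424] 0.05753450643029048
1 344 ((587.5009155273438, 260.9835510253906), (127.84186553955078, 26.011018753051758), 83.6234130859375) [0.58540394 0.25750826 0.05686469] 0.05744739228570747
718 ((585.9398193359375, 269.9814758300781), (47.95676803588867, 140.30926513671875), 4.265669822692871) [0.586666   0.26695148 0.05648967]
```

Request:
apply_moves(
  commands=[
    {"dx": 0.009, "dy": 0.025, "dz": 0, "twist": -1, "fingers": 1},
    {"dx": 0.009, "dy": 0.025, "dz": 0, "twist": 0, "fingers": 1},
    {"dx": 0.009, "dy": 0.025, "dz": 0, "twist": 0, "fingers": 1},
    {"dx": 0.009, "dy": 0.025, "dz": 0, "twist": 0, "fingers": 1},
    {"dx": 0.009, "dy": 0.025, "dz": 0, "twist": 0, "fingers": 1},
    {"dx": 0.009, "dy": 0.025, "dz": 0, "twist": 0, "fingers": 1},
    {"dx": 0.009, "dy": 0.027, "dz": 0, "twist": 0, "fingers": 1},
    {"dx": 0, "dy": 0, "dz": 0, "twist": 0, "fingers": 1},
    {"dx": 0, "dy": 0, "dz": -0.02, "twist": 0, "fingers": 1},
    {"dx": 0, "dy": 0, "dz": -0.02, "twist": 0, "fingers": 1},
    {"dx": 0, "dy": 0, "dz": -0.02, "twist": 0, "fingers": 1},
    {"dx": 0, "dy": 0, "dz": -0.02, "twist": 0, "fingers": 1},
    {"dx": 0, "dy": 0, "dz": -0.02, "twist": 0, "fingers": 1},
    {"dx": 0, "dy": 0, "dz": -0.02, "twist": 0, "fingers": 1},
    {"dx": 0, "dy": 0, "dz": -0.017, "twist": 0, "fingers": 1},
    {"dx": 0, "dy": 0, "dz": 0, "twist": 0, "fingers": 1},
    {"dx": 0, "dy": 0, "dz": 0, "twist": 0, "fingers": 1},
  ],
)

```text
t: 21.9
position: [0.5842, 0.2615, 0.2049]
tool_rot: [-0.0, 0.74, 0.673, -0.001]
ft_force: [0.3, 0.4, 0.3]
opening: 0.999
finger_force: 0.0
```

Run:
```python
from bench import r
from h import *
print(r.read_state()["position"])
s=r.read_camera("side")
crop(s,160,90,150,140,4,"pics/g1.png")
```

```text
[0.58419274 0.2615097  0.20487383]
```

View pics/g1.png

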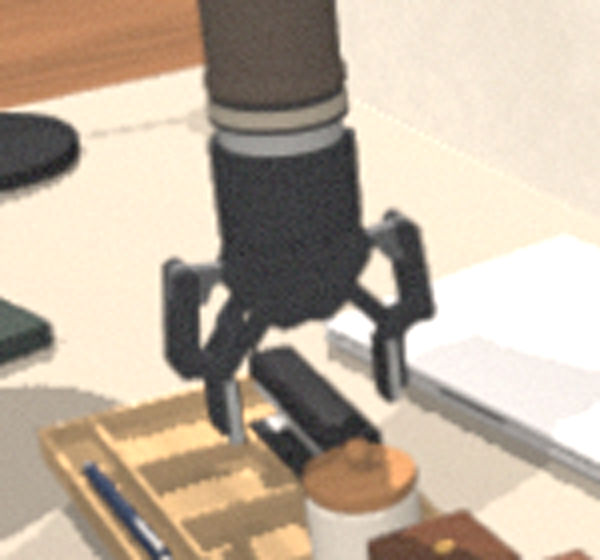

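The fingers at (225,405) and (390,365) straddle the stapler near mid-length and clear the walls. I'll close and lift.

Request:
apply_moves(
  commands=[
    {"dx": 0, "dy": 0, "dz": 0, "twist": 0, "fingers": -1},
    {"dx": 0, "dy": 0, "dz": 0, "twist": 0, "fingers": -1},
    {"dx": 0, "dy": 0, "dz": 0, "twist": 0, "fingers": -1},
    {"dx": 0, "dy": 0, "dz": 0, "twist": 0, "fingers": -1},
    {"dx": 0, "dy": 0, "dz": 0, "twist": 0, "fingers": -1},
    {"dx": 0, "dy": 0, "dz": 0, "twist": 0, "fingers": -1},
    {"dx": 0, "dy": 0, "dz": 0, "twist": 0, "fingers": -1},
    {"dx": 0, "dy": 0, "dz": 0, "twist": 0, "fingers": -1},
    {"dx": 0, "dy": 0, "dz": 0, "twist": 0, "fingers": -1},
    {"dx": 0, "dy": 0, "dz": 0, "twist": 0, "fingers": -1},
    {"dx": 0, "dy": 0, "dz": 0.005, "twist": 0, "fingers": -1},
    {"dx": 0, "dy": 0, "dz": 0.01, "twist": 0, "fingers": -1},
    {"dx": 0, "dy": 0, "dz": 0.01, "twist": 0, "fingers": -1},
    {"dx": 0, "dy": 0, "dz": 0.01, "twist": 0, "fingers": -1},
    {"dx": 0, "dy": 0, "dz": 0.015, "twist": 0, "fingers": -1},
  ],
  force=50,
)

```text
t: 23.45
position: [0.5839, 0.2618, 0.2558]
tool_rot: [-0.001, 0.74, 0.673, -0.001]
ft_force: [-0.5, -0.8, -2.6]
opening: 0.345
finger_force: 52.8
```

Request:
apply_moves(
  commands=[
    {"dx": 0, "dy": 0, "dz": 0.025, "twist": 0, "fingers": -1},
    {"dx": 0, "dy": 0, "dz": 0.025, "twist": 0, "fingers": -1},
    {"dx": 0, "dy": 0, "dz": 0.025, "twist": 0, "fingers": -1},
    {"dx": 0, "dy": 0, "dz": 0.025, "twist": 0, "fingers": -1},
    {"dx": -0.002, "dy": -0.025, "dz": 0, "twist": -6, "fingers": -1},
    {"dx": -0.002, "dy": -0.025, "dz": 0, "twist": -6, "fingers": -1},
    {"dx": -0.002, "dy": -0.025, "dz": 0, "twist": -6, "fingers": -1},
    {"dx": -0.002, "dy": -0.025, "dz": 0, "twist": -6, "fingers": -1},
    {"dx": -0.002, "dy": -0.025, "dz": 0, "twist": -6, "fingers": -1},
    {"dx": -0.002, "dy": -0.025, "dz": 0, "twist": -6, "fingers": -1},
    {"dx": -0.002, "dy": -0.025, "dz": 0, "twist": -6, "fingers": -1},
    {"dx": -0.002, "dy": -0.025, "dz": 0, "twist": -6, "fingers": -1},
    {"dx": -0.002, "dy": -0.025, "dz": 0, "twist": -6, "fingers": -1},
    {"dx": -0.002, "dy": -0.025, "dz": 0, "twist": -6, "fingers": -1},
    {"dx": -0.002, "dy": -0.025, "dz": 0, "twist": -6, "fingers": -1},
    {"dx": -0.002, "dy": -0.025, "dz": 0, "twist": -6, "fingers": -1},
    {"dx": -0.002, "dy": -0.025, "dz": 0, "twist": -6, "fingers": -1},
    {"dx": -0.002, "dy": -0.025, "dz": 0, "twist": -6, "fingers": -1},
    {"dx": -0.002, "dy": -0.025, "dz": 0, "twist": 0, "fingers": -1},
    {"dx": 0, "dy": -0.025, "dz": 0, "twist": 0, "fingers": -1},
  ],
)

```text
t: 25.45
position: [0.5541, -0.139, 0.3569]
tool_rot: [0.0, 1.0, 0.005, 0.0]
ft_force: [0.5, -0.0, -3.0]
opening: 0.341
finger_force: 52.7
```

Request:
apply_moves(
  commands=[
    {"dx": 0, "dy": -0.025, "dz": 0, "twist": 0, "fingers": -1},
    {"dx": 0, "dy": -0.025, "dz": 0, "twist": 0, "fingers": -1},
    {"dx": 0, "dy": -0.025, "dz": 0, "twist": 0, "fingers": -1},
    {"dx": 0, "dy": -0.025, "dz": 0, "twist": 0, "fingers": -1},
    {"dx": 0, "dy": -0.025, "dz": -0.02, "twist": 0, "fingers": -1},
    {"dx": 0, "dy": -0.025, "dz": -0.02, "twist": 0, "fingers": -1},
    {"dx": 0, "dy": -0.005, "dz": -0.02, "twist": 0, "fingers": -1},
    {"dx": 0, "dy": 0, "dz": -0.02, "twist": 0, "fingers": -1},
    {"dx": 0, "dy": 0, "dz": -0.02, "twist": 0, "fingers": -1},
    {"dx": 0, "dy": 0, "dz": 0, "twist": 0, "fingers": -1},
    {"dx": 0, "dy": 0, "dz": 0, "twist": 0, "fingers": -1},
  ],
)

```text
t: 26.55
position: [0.5546, -0.293, 0.2563]
tool_rot: [-0.0, 1.0, 0.005, -0.0]
ft_force: [0.6, -0.3, -2.1]
opening: 0.341
finger_force: 52.7
```

Run:
```python
from bench import r
from h import *
st=r.read_state();print(st["position"],st["joints"])
s=r.read_camera("side");t=r.read_camera("top");np.savez("top2.npz",**t);np.savez("side2.npz",**s)
m=np.hstack([cv2.resize(s["img"][250:430,300:500,::-1],None,fx=2.5,fy=2.5,interpolation=2),cv2.resize(t["img"][200:350,390:510,::-1],None,fx=2.5,fy=3,interpolation=2)])
cv2.imwrite("pics/i1.png",cv2.convertScaleAbs(m,alpha=1.6,beta=15))
```

```text
[ 0.55457973 -0.29300344  0.25627351] [-5.55483851e-01  4.81681306e-01  1.72295287e+00  9.55066002e-05
  9.37288516e-01  1.00555624e+00]
```

View pics/i1.png

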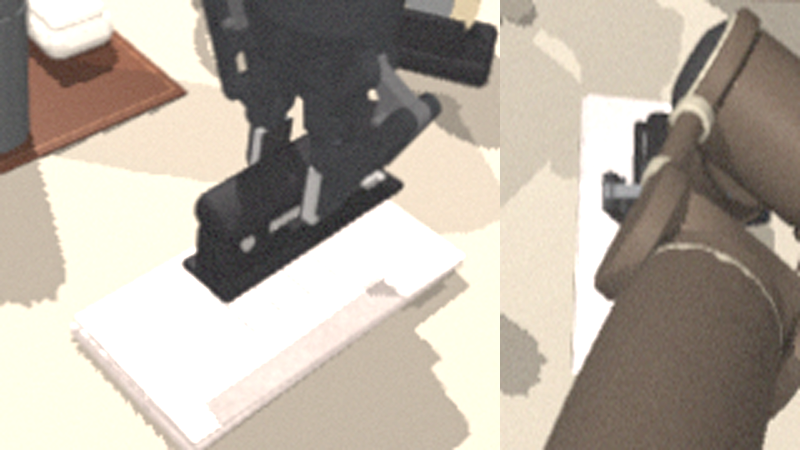

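The stapler hangs level above the pile, with base corners at (186,264), (228,300) and (402,184) in the left panel. The arm covers it in the top view, so I'll use the side view.

Run:
```python
from h import *
s=np.load("side2.npz")
F=lambda p:(np.array(p,float)+.5)/2.5-.5+[300,250]
P=onz(s,F([(186,264),(228,298),(404,184)]),.0644);print(P); print("centre",(P[0]+P[2])/2)
Q=onz(s,F([(76,328),(195,447),(463,262)]),.012);print(Q,"papers c",(Q[0]+Q[2])/2)
```

```text
[[ 0.49082021 -0.28436276  0.0644    ]
 [ 0.49215504 -0.31390703  0.0644    ]
 [ 0.62782597 -0.31422588  0.0644    ]]
centre [ 0.55932309 -0.29929432  0.0644    ]
[[ 0.44721687 -0.24894871  0.012     ]
 [ 0.44832495 -0.34273703  0.012     ]
 [ 0.65460817 -0.34695716  0.012     ]] papers c [ 0.55091252 -0.29795294  0.012     ]
```

Request:
apply_moves(
  commands=[
    {"dx": -0.003, "dy": -0.002, "dz": 0, "twist": 0, "fingers": -1},
    {"dx": -0.003, "dy": 0, "dz": 0, "twist": 0, "fingers": -1},
    {"dx": 0, "dy": 0, "dz": -0.015, "twist": 0, "fingers": -1},
    {"dx": 0, "dy": 0, "dz": -0.015, "twist": 0, "fingers": -1},
    {"dx": 0, "dy": 0, "dz": -0.008, "twist": 0, "fingers": -1},
    {"dx": 0, "dy": 0, "dz": -0.003, "twist": 0, "fingers": -1},
    {"dx": 0, "dy": 0, "dz": -0.002, "twist": 0, "fingers": -1},
    {"dx": 0, "dy": 0, "dz": 0, "twist": 0, "fingers": -1},
    {"dx": 0, "dy": 0, "dz": 0, "twist": 0, "fingers": -1},
  ],
)

```text
t: 27.55
position: [0.5487, -0.2951, 0.2126]
tool_rot: [-0.0, 1.0, 0.005, 0.0]
ft_force: [-1.2, -0.0, -0.8]
opening: 0.343
finger_force: 52.6
```

Request:
apply_moves(
  commands=[
    {"dx": 0, "dy": 0, "dz": -0.001, "twist": 0, "fingers": -1},
    {"dx": 0, "dy": 0, "dz": -0.001, "twist": 0, "fingers": -1},
    {"dx": 0, "dy": 0, "dz": 0, "twist": 0, "fingers": -1},
    {"dx": 0, "dy": 0, "dz": 0, "twist": 0, "fingers": -1},
  ],
)

```text
t: 27.95
position: [0.5488, -0.2953, 0.2125]
tool_rot: [-0.0, 1.0, 0.005, -0.0]
ft_force: [-5.0, 2.0, 9.4]
opening: 0.343
finger_force: 52.8
```

Request:
apply_moves(
  commands=[
    {"dx": 0, "dy": 0, "dz": 0, "twist": 0, "fingers": 1},
    {"dx": 0, "dy": 0, "dz": 0, "twist": 0, "fingers": 1},
    {"dx": 0, "dy": 0, "dz": 0, "twist": 0, "fingers": 1},
    {"dx": 0, "dy": 0, "dz": 0, "twist": 0, "fingers": 1},
    {"dx": 0, "dy": 0, "dz": 0, "twist": 0, "fingers": 1},
    {"dx": 0, "dy": 0, "dz": 0, "twist": 0, "fingers": 1},
    {"dx": 0, "dy": 0, "dz": 0.02, "twist": 0, "fingers": 1},
    {"dx": 0, "dy": 0, "dz": 0.03, "twist": 0, "fingers": 1},
    {"dx": 0, "dy": 0, "dz": 0.04, "twist": 0, "fingers": 1},
    {"dx": 0, "dy": 0, "dz": 0.04, "twist": 0, "fingers": 1},
    {"dx": 0, "dy": 0, "dz": 0, "twist": 0, "fingers": 1},
  ],
)

```text
t: 29.05
position: [0.551, -0.2966, 0.3482]
tool_rot: [0.004, 1.0, 0.005, 0.006]
ft_force: [0.5, -0.3, 0.6]
opening: 1.0
finger_force: 0.0
```

Request:
apply_moves(
  commands=[
    {"dx": -0.002, "dy": 0.025, "dz": 0, "twist": 5, "fingers": 1},
    {"dx": -0.002, "dy": 0.025, "dz": 0, "twist": 5, "fingers": 1},
    {"dx": -0.002, "dy": 0.025, "dz": 0, "twist": 5, "fingers": 1},
    {"dx": -0.002, "dy": 0.025, "dz": 0, "twist": 5, "fingers": 1},
    {"dx": -0.002, "dy": 0.025, "dz": 0, "twist": 5, "fingers": 1},
    {"dx": -0.002, "dy": 0.025, "dz": 0, "twist": 5, "fingers": 1},
    {"dx": -0.002, "dy": 0.025, "dz": 0, "twist": 5, "fingers": 1},
    {"dx": -0.002, "dy": 0.025, "dz": 0, "twist": 5, "fingers": 1},
    {"dx": -0.002, "dy": 0.025, "dz": 0, "twist": 5, "fingers": 1},
    {"dx": -0.002, "dy": 0.025, "dz": 0, "twist": 5, "fingers": 1},
    {"dx": -0.002, "dy": 0.025, "dz": 0, "twist": 5, "fingers": 1},
    {"dx": -0.002, "dy": 0.025, "dz": 0, "twist": 5, "fingers": 1},
    {"dx": -0.002, "dy": 0.025, "dz": 0, "twist": 5, "fingers": 1},
    {"dx": -0.001, "dy": 0.025, "dz": 0, "twist": 5, "fingers": 1},
    {"dx": 0, "dy": 0.025, "dz": 0, "twist": 5, "fingers": 1},
    {"dx": 0, "dy": 0.005, "dz": 0, "twist": 5, "fingers": 1},
    {"dx": 0, "dy": 0, "dz": 0, "twist": 5, "fingers": 1},
    {"dx": 0, "dy": 0, "dz": 0, "twist": 0, "fingers": 1},
    {"dx": 0, "dy": 0, "dz": 0, "twist": 0, "fingers": 1},
  ],
)

```text
t: 30.95
position: [0.5214, 0.0849, 0.3403]
tool_rot: [-0.0, 0.735, 0.678, -0.0]
ft_force: [-0.6, 0.1, 0.2]
opening: 0.998
finger_force: 0.0
```

Run:
```python
from bench import r
from h import *
print(r.read_state()["position"])
s=r.read_camera("side");t=r.read_camera("top");np.savez("top3.npz",**t);np.savez("side3.npz",**s)
m=np.vstack([cv2.resize(s["img"][140:440,150:500,::-1],(460,394)),cv2.resize(t["img"][225:335,250:480,::-1],None,fx=2,fy=1.8,interpolation=2)])
cv2.imwrite("pics/j1.png",cv2.convertScaleAbs(m,alpha=1.6,beta=15))
for n,c in (("side",s),("top",t)):
    P=cloud(c).reshape(-1,3); im=c["img"].reshape(-1,3).max(1)
    q=P[(P[:,0]>.42)&(P[:,0]<.68)&(P[:,1]>-.36)&(P[:,1]<-.23)&(P[:,2]>.05)&(P[:,2]<.07)&(im<70)]
    print(n,len(q),cv2.minAreaRect((q[:,:2]*1000).astype(np.float32)),np.median(q[:,2]))
```

```text
[0.52140105 0.08487111 0.34026058]
side 1827 ((555.09716796875, -299.34600830078125), (133.8285675048828, 28.40712547302246), 0.40740421414375305) 0.0630464035858091
top 851 ((554.111083984375, -296.0604553222656), (135.36109924316406, 30.48497200012207), 0.9263599514961243) 0.06301813158290437
```

View pics/j1.png

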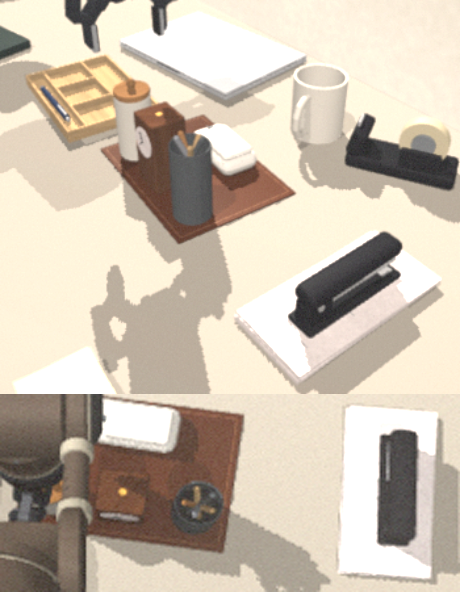

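The stapler lies upright at (.5546,-.297), aligned and about 4 mm from the pile's middle. The other three still stand. Now I return the jar.

Request:
apply_moves(
  commands=[
    {"dx": 0, "dy": 0, "dz": -0.024, "twist": 0, "fingers": 1},
    {"dx": 0, "dy": 0, "dz": -0.024, "twist": 0, "fingers": 1},
    {"dx": 0, "dy": 0, "dz": -0.024, "twist": 0, "fingers": 1},
    {"dx": 0, "dy": 0, "dz": -0.024, "twist": 0, "fingers": 1},
    {"dx": 0, "dy": 0, "dz": 0, "twist": 0, "fingers": 1},
    {"dx": 0, "dy": 0, "dz": 0, "twist": 0, "fingers": -1},
    {"dx": 0, "dy": 0, "dz": 0, "twist": 0, "fingers": -1},
    {"dx": 0, "dy": 0, "dz": 0, "twist": 0, "fingers": -1},
    {"dx": 0, "dy": 0, "dz": 0, "twist": 0, "fingers": -1},
    {"dx": 0, "dy": 0, "dz": 0, "twist": 0, "fingers": -1},
    {"dx": 0, "dy": 0, "dz": 0, "twist": 0, "fingers": -1},
    {"dx": 0, "dy": 0, "dz": 0, "twist": 0, "fingers": -1},
    {"dx": 0, "dy": 0, "dz": 0, "twist": 0, "fingers": -1},
    {"dx": 0, "dy": 0, "dz": 0.01, "twist": 0, "fingers": -1},
    {"dx": 0, "dy": 0, "dz": 0.01, "twist": 0, "fingers": -1},
    {"dx": 0, "dy": 0, "dz": 0.02, "twist": 0, "fingers": -1},
    {"dx": 0, "dy": 0, "dz": 0.02, "twist": 0, "fingers": -1},
    {"dx": 0, "dy": 0, "dz": 0, "twist": 0, "fingers": -1},
    {"dx": 0, "dy": 0, "dz": 0, "twist": 0, "fingers": -1},
  ],
  force=35,
)

```text
t: 32.95
position: [0.5216, 0.0849, 0.3052]
tool_rot: [0.0, 0.734, 0.679, 0.001]
ft_force: [0.0, -1.0, -2.3]
opening: 0.601
finger_force: 37.1
```

Request:
apply_moves(
  commands=[
    {"dx": 0.001, "dy": 0.02, "dz": 0, "twist": 0, "fingers": -1},
    {"dx": 0.001, "dy": 0.02, "dz": 0, "twist": 0, "fingers": -1},
    {"dx": 0.001, "dy": 0.02, "dz": 0, "twist": 0, "fingers": -1},
    {"dx": 0.001, "dy": 0.02, "dz": 0, "twist": 0, "fingers": -1},
    {"dx": 0.001, "dy": 0.02, "dz": 0, "twist": 0, "fingers": -1},
    {"dx": 0.001, "dy": 0.02, "dz": 0, "twist": 0, "fingers": -1},
    {"dx": 0.001, "dy": 0.02, "dz": 0, "twist": 0, "fingers": -1},
    {"dx": 0.001, "dy": 0.02, "dz": 0, "twist": 0, "fingers": -1},
    {"dx": 0.001, "dy": 0.02, "dz": 0, "twist": 0, "fingers": -1},
    {"dx": 0.001, "dy": 0.02, "dz": 0, "twist": 0, "fingers": -1},
    {"dx": 0.001, "dy": 0.02, "dz": 0, "twist": 0, "fingers": -1},
    {"dx": 0.001, "dy": 0.02, "dz": 0, "twist": 0, "fingers": -1},
    {"dx": 0, "dy": 0.023, "dz": 0, "twist": 0, "fingers": -1},
    {"dx": 0, "dy": 0, "dz": 0, "twist": 0, "fingers": -1},
    {"dx": 0, "dy": 0, "dz": -0.02, "twist": 0, "fingers": -1},
    {"dx": 0, "dy": 0, "dz": -0.015, "twist": 0, "fingers": -1},
    {"dx": 0, "dy": 0, "dz": 0, "twist": 0, "fingers": -1},
    {"dx": 0, "dy": 0, "dz": 0, "twist": 0, "fingers": -1},
  ],
)

```text
t: 34.75
position: [0.5333, 0.3474, 0.2686]
tool_rot: [-0.0, 0.734, 0.679, -0.001]
ft_force: [0.3, -0.0, -1.3]
opening: 0.598
finger_force: 37.1
```

Request:
apply_moves(
  commands=[
    {"dx": 0, "dy": 0.001, "dz": -0.01, "twist": 0, "fingers": -1},
    {"dx": 0, "dy": 0, "dz": -0.006, "twist": 0, "fingers": -1},
    {"dx": 0, "dy": 0, "dz": -0.003, "twist": 0, "fingers": -1},
    {"dx": 0, "dy": 0, "dz": -0.001, "twist": 0, "fingers": -1},
    {"dx": 0, "dy": 0, "dz": 0, "twist": 0, "fingers": -1},
    {"dx": 0, "dy": 0, "dz": 0, "twist": 0, "fingers": -1},
  ],
)

```text
t: 35.35
position: [0.5337, 0.349, 0.2498]
tool_rot: [0.0, 0.734, 0.679, 0.0]
ft_force: [0.2, 0.6, -1.7]
opening: 0.606
finger_force: 37.2
```

Request:
apply_moves(
  commands=[
    {"dx": 0, "dy": 0, "dz": -0.001, "twist": 0, "fingers": -1},
    {"dx": 0, "dy": 0, "dz": -0.001, "twist": 0, "fingers": -1},
    {"dx": 0, "dy": 0, "dz": 0, "twist": 0, "fingers": -1},
    {"dx": 0, "dy": 0, "dz": 0, "twist": 0, "fingers": -1},
  ],
)

```text
t: 35.75
position: [0.5339, 0.3492, 0.2495]
tool_rot: [0.0, 0.734, 0.679, 0.0]
ft_force: [-3.0, -0.7, 5.9]
opening: 0.599
finger_force: 37.8
```

Request:
apply_moves(
  commands=[
    {"dx": 0, "dy": 0, "dz": 0, "twist": 0, "fingers": 1},
    {"dx": 0, "dy": 0, "dz": 0, "twist": 0, "fingers": 1},
    {"dx": 0, "dy": 0, "dz": 0, "twist": 0, "fingers": 1},
    {"dx": 0, "dy": 0, "dz": 0, "twist": 0, "fingers": 1},
    {"dx": 0, "dy": 0, "dz": 0, "twist": 0, "fingers": 1},
    {"dx": 0, "dy": 0, "dz": 0.01, "twist": 0, "fingers": 1},
    {"dx": 0, "dy": 0, "dz": 0.03, "twist": 0, "fingers": 1},
    {"dx": 0, "dy": 0, "dz": 0.03, "twist": 0, "fingers": 1},
    {"dx": 0, "dy": 0, "dz": 0.03, "twist": 0, "fingers": 1},
    {"dx": -0.003, "dy": -0.043, "dz": 0, "twist": 0, "fingers": 1},
    {"dx": -0.002, "dy": -0.043, "dz": 0, "twist": 0, "fingers": 1},
    {"dx": -0.002, "dy": -0.043, "dz": 0, "twist": 0, "fingers": 1},
    {"dx": -0.002, "dy": -0.043, "dz": 0, "twist": 0, "fingers": 1},
    {"dx": -0.002, "dy": -0.043, "dz": 0, "twist": 0, "fingers": 1},
    {"dx": -0.002, "dy": -0.043, "dz": 0, "twist": 0, "fingers": 1},
    {"dx": -0.002, "dy": -0.043, "dz": 0, "twist": 0, "fingers": 1},
    {"dx": -0.002, "dy": -0.044, "dz": 0, "twist": 0, "fingers": 1},
    {"dx": 0, "dy": 0, "dz": 0, "twist": 0, "fingers": 1},
    {"dx": 0, "dy": 0, "dz": 0, "twist": 0, "fingers": 1},
  ],
)

```text
t: 37.65
position: [0.5167, 0.003, 0.3484]
tool_rot: [0.0, 0.735, 0.678, 0.001]
ft_force: [0.1, 0.4, 0.3]
opening: 1.001
finger_force: 0.0
```

Run:
```python
from bench import r
from h import *
print(r.read_state()["position"])
t=r.read_camera("top");s=r.read_camera("side")
for n,c in(("top",t),("side",s)):
    P=cloud(c).reshape(-1,3); q=P[(P[:,0]>.47)&(P[:,0]<.6)&(P[:,1]>.3)&(P[:,1]<.4)&(P[:,2]>.095)&(P[:,2]<.135)]
    print(n,len(q),cv2.minEnclosingCircle((q[:,:2]*1000).astype(np.float32)),np.median(q[:,2]))
```

```text
[0.51665761 0.00303552 0.3484041 ]
top 504 ((531.9541015625, 350.2347106933594), 26.40015411376953) 0.10989439415536317
side 313 ((533.6801147460938, 349.0101318359375), 26.67079734802246) 0.1091688060288496
```

The jar is back within 2 mm at its original height. Next is the clock.

Request:
apply_moves(
  commands=[
    {"dx": 0, "dy": 0.001, "dz": -0.026, "twist": 0, "fingers": 1},
    {"dx": 0, "dy": 0, "dz": -0.026, "twist": 0, "fingers": 1},
    {"dx": 0, "dy": 0, "dz": -0.026, "twist": 0, "fingers": 1},
    {"dx": 0, "dy": 0, "dz": -0.026, "twist": 0, "fingers": 1},
    {"dx": 0, "dy": 0, "dz": 0, "twist": 0, "fingers": 1},
    {"dx": 0, "dy": 0, "dz": 0, "twist": 0, "fingers": -1},
    {"dx": 0, "dy": 0, "dz": 0, "twist": 0, "fingers": -1},
    {"dx": 0, "dy": 0, "dz": 0, "twist": 0, "fingers": -1},
    {"dx": 0, "dy": 0, "dz": 0, "twist": 0, "fingers": -1},
    {"dx": 0, "dy": 0, "dz": 0, "twist": 0, "fingers": -1},
    {"dx": 0, "dy": 0, "dz": 0, "twist": 0, "fingers": -1},
    {"dx": 0, "dy": 0, "dz": 0, "twist": 0, "fingers": -1},
    {"dx": 0, "dy": 0, "dz": 0, "twist": 0, "fingers": -1},
    {"dx": 0, "dy": 0, "dz": 0.01, "twist": 0, "fingers": -1},
    {"dx": 0, "dy": 0, "dz": 0.01, "twist": 0, "fingers": -1},
    {"dx": 0, "dy": 0, "dz": 0.02, "twist": 0, "fingers": -1},
    {"dx": 0, "dy": 0, "dz": 0.02, "twist": 0, "fingers": -1},
    {"dx": 0, "dy": 0, "dz": 0, "twist": 0, "fingers": -1},
    {"dx": 0, "dy": 0, "dz": 0, "twist": 0, "fingers": -1},
  ],
)

```text
t: 39.65
position: [0.5167, 0.0048, 0.3042]
tool_rot: [0.001, 0.734, 0.679, 0.001]
ft_force: [-0.7, 0.5, -2.2]
opening: 0.581
finger_force: 37.0
```

Request:
apply_moves(
  commands=[
    {"dx": 0.001, "dy": 0.02, "dz": 0, "twist": 0, "fingers": -1},
    {"dx": 0.001, "dy": 0.02, "dz": 0, "twist": 0, "fingers": -1},
    {"dx": 0.001, "dy": 0.02, "dz": 0, "twist": 0, "fingers": -1},
    {"dx": 0.001, "dy": 0.02, "dz": 0, "twist": 0, "fingers": -1},
    {"dx": 0.001, "dy": 0.02, "dz": 0, "twist": 0, "fingers": -1},
    {"dx": 0.001, "dy": 0.02, "dz": 0, "twist": 0, "fingers": -1},
    {"dx": 0.001, "dy": 0.02, "dz": 0, "twist": 0, "fingers": -1},
    {"dx": 0.001, "dy": 0.02, "dz": 0, "twist": 0, "fingers": -1},
    {"dx": 0.001, "dy": 0.02, "dz": 0, "twist": 0, "fingers": -1},
    {"dx": 0.001, "dy": 0.02, "dz": 0, "twist": 0, "fingers": -1},
    {"dx": 0.001, "dy": 0.02, "dz": 0, "twist": 0, "fingers": -1},
    {"dx": 0, "dy": 0.02, "dz": 0, "twist": 0, "fingers": -1},
    {"dx": 0, "dy": 0.02, "dz": 0, "twist": 0, "fingers": -1},
    {"dx": 0, "dy": 0.013, "dz": 0, "twist": 0, "fingers": -1},
    {"dx": 0, "dy": 0, "dz": 0, "twist": 0, "fingers": -1},
    {"dx": 0, "dy": 0, "dz": -0.02, "twist": 0, "fingers": -1},
    {"dx": 0, "dy": 0, "dz": -0.015, "twist": 0, "fingers": -1},
    {"dx": 0, "dy": 0, "dz": 0, "twist": 0, "fingers": -1},
    {"dx": 0, "dy": 0, "dz": 0, "twist": 0, "fingers": -1},
  ],
)

```text
t: 41.55
position: [0.5272, 0.2772, 0.2677]
tool_rot: [-0.0, 0.734, 0.679, -0.001]
ft_force: [0.2, -0.4, -1.7]
opening: 0.584
finger_force: 36.9
```

Pose matches the original grasp, so I lower it.

Request:
apply_moves(
  commands=[
    {"dx": 0, "dy": 0, "dz": -0.01, "twist": 0, "fingers": -1},
    {"dx": 0, "dy": 0, "dz": -0.006, "twist": 0, "fingers": -1},
    {"dx": 0, "dy": 0, "dz": -0.003, "twist": 0, "fingers": -1},
    {"dx": 0, "dy": 0, "dz": -0.001, "twist": 0, "fingers": -1},
    {"dx": 0, "dy": 0, "dz": -0.001, "twist": 0, "fingers": -1},
    {"dx": 0, "dy": 0, "dz": -0.001, "twist": 0, "fingers": -1},
    {"dx": 0, "dy": 0, "dz": 0, "twist": 0, "fingers": -1},
    {"dx": 0, "dy": 0, "dz": 0, "twist": 0, "fingers": -1},
  ],
)

```text
t: 42.35
position: [0.5275, 0.278, 0.2486]
tool_rot: [-0.0, 0.734, 0.679, -0.001]
ft_force: [-4.1, -2.3, 8.1]
opening: 0.583
finger_force: 38.0
```

Request:
apply_moves(
  commands=[
    {"dx": 0, "dy": 0, "dz": 0, "twist": 0, "fingers": 1},
    {"dx": 0, "dy": 0, "dz": 0, "twist": 0, "fingers": 1},
    {"dx": 0, "dy": 0, "dz": 0, "twist": 0, "fingers": 1},
    {"dx": 0, "dy": 0, "dz": 0, "twist": 0, "fingers": 1},
    {"dx": 0, "dy": 0, "dz": 0, "twist": 0, "fingers": 1},
    {"dx": 0, "dy": 0, "dz": 0.01, "twist": 0, "fingers": 1},
    {"dx": 0, "dy": 0, "dz": 0.03, "twist": 0, "fingers": 1},
    {"dx": 0, "dy": 0, "dz": 0.03, "twist": 0, "fingers": 1},
    {"dx": 0, "dy": 0, "dz": 0.03, "twist": 0, "fingers": 1},
    {"dx": -0.003, "dy": -0.044, "dz": 0, "twist": 0, "fingers": 1},
    {"dx": -0.003, "dy": -0.044, "dz": 0, "twist": 0, "fingers": 1},
    {"dx": -0.002, "dy": -0.044, "dz": 0, "twist": 0, "fingers": 1},
    {"dx": -0.002, "dy": -0.044, "dz": 0, "twist": 0, "fingers": 1},
    {"dx": -0.002, "dy": -0.044, "dz": 0, "twist": 0, "fingers": 1},
    {"dx": -0.002, "dy": -0.044, "dz": 0, "twist": 0, "fingers": 1},
    {"dx": -0.002, "dy": -0.044, "dz": 0, "twist": 0, "fingers": 1},
    {"dx": -0.002, "dy": -0.044, "dz": 0, "twist": 0, "fingers": 1},
    {"dx": 0, "dy": 0, "dz": 0, "twist": 0, "fingers": 1},
    {"dx": 0, "dy": 0, "dz": 0, "twist": 0, "fingers": 1},
  ],
)

```text
t: 44.25
position: [0.5095, -0.0751, 0.3473]
tool_rot: [0.0, 0.735, 0.678, 0.0]
ft_force: [-0.2, 0.8, -0.5]
opening: 1.007
finger_force: 0.0
```

Request:
apply_moves(
  commands=[
    {"dx": 0, "dy": 0, "dz": -0.026, "twist": 0, "fingers": 1},
    {"dx": 0, "dy": 0, "dz": -0.026, "twist": 0, "fingers": 1},
    {"dx": 0, "dy": 0, "dz": -0.026, "twist": 0, "fingers": 1},
    {"dx": 0, "dy": 0, "dz": -0.026, "twist": 0, "fingers": 1},
    {"dx": 0, "dy": 0, "dz": 0, "twist": 0, "fingers": 1},
    {"dx": 0, "dy": 0, "dz": 0, "twist": 0, "fingers": -1},
    {"dx": 0, "dy": 0, "dz": 0, "twist": 0, "fingers": -1},
    {"dx": 0, "dy": 0, "dz": 0, "twist": 0, "fingers": -1},
    {"dx": 0, "dy": 0, "dz": 0, "twist": 0, "fingers": -1},
    {"dx": 0, "dy": 0, "dz": 0, "twist": 0, "fingers": -1},
    {"dx": 0, "dy": 0, "dz": 0, "twist": 0, "fingers": -1},
    {"dx": 0, "dy": 0, "dz": 0, "twist": 0, "fingers": -1},
    {"dx": 0, "dy": 0, "dz": 0, "twist": 0, "fingers": -1},
    {"dx": 0, "dy": 0, "dz": 0.01, "twist": 0, "fingers": -1},
    {"dx": 0, "dy": 0, "dz": 0.01, "twist": 0, "fingers": -1},
    {"dx": 0, "dy": 0, "dz": 0.02, "twist": 0, "fingers": -1},
    {"dx": 0, "dy": 0, "dz": 0.02, "twist": 0, "fingers": -1},
    {"dx": 0, "dy": 0, "dz": 0, "twist": 0, "fingers": -1},
    {"dx": 0, "dy": 0, "dz": 0, "twist": 0, "fingers": -1},
  ],
)

```text
t: 46.15
position: [0.5097, -0.0741, 0.3032]
tool_rot: [0.001, 0.734, 0.679, 0.0]
ft_force: [-0.8, 0.4, -1.7]
opening: 0.603
finger_force: 37.0
```

Request:
apply_moves(
  commands=[
    {"dx": 0.001, "dy": 0.02, "dz": 0, "twist": 0, "fingers": -1},
    {"dx": 0.001, "dy": 0.02, "dz": 0, "twist": 0, "fingers": -1},
    {"dx": 0.001, "dy": 0.02, "dz": 0, "twist": 0, "fingers": -1},
    {"dx": 0.001, "dy": 0.02, "dz": 0, "twist": 0, "fingers": -1},
    {"dx": 0.001, "dy": 0.02, "dz": 0, "twist": 0, "fingers": -1},
    {"dx": 0.001, "dy": 0.02, "dz": 0, "twist": 0, "fingers": -1},
    {"dx": 0.001, "dy": 0.02, "dz": 0, "twist": 0, "fingers": -1},
    {"dx": 0.001, "dy": 0.02, "dz": 0, "twist": 0, "fingers": -1},
    {"dx": 0.001, "dy": 0.02, "dz": 0, "twist": 0, "fingers": -1},
    {"dx": 0.001, "dy": 0.02, "dz": 0, "twist": 0, "fingers": -1},
    {"dx": 0.001, "dy": 0.02, "dz": 0, "twist": 0, "fingers": -1},
    {"dx": 0.001, "dy": 0.02, "dz": 0, "twist": 0, "fingers": -1},
    {"dx": 0, "dy": 0.02, "dz": 0, "twist": 0, "fingers": -1},
    {"dx": 0, "dy": 0.02, "dz": 0, "twist": 0, "fingers": -1},
    {"dx": 0, "dy": 0, "dz": 0, "twist": 0, "fingers": -1},
    {"dx": 0, "dy": 0, "dz": -0.02, "twist": 0, "fingers": -1},
    {"dx": 0, "dy": 0, "dz": -0.015, "twist": 0, "fingers": -1},
    {"dx": 0, "dy": 0, "dz": 0, "twist": 0, "fingers": -1},
    {"dx": 0, "dy": 0, "dz": 0, "twist": 0, "fingers": -1},
  ],
)

```text
t: 48.05
position: [0.5211, 0.2053, 0.2665]
tool_rot: [-0.001, 0.734, 0.679, -0.001]
ft_force: [0.2, 1.0, -2.0]
opening: 0.601
finger_force: 37.1
```

Request:
apply_moves(
  commands=[
    {"dx": 0, "dy": 0, "dz": -0.01, "twist": 0, "fingers": -1},
    {"dx": 0, "dy": 0, "dz": -0.006, "twist": 0, "fingers": -1},
    {"dx": 0, "dy": 0, "dz": -0.003, "twist": 0, "fingers": -1},
    {"dx": 0, "dy": 0, "dz": -0.001, "twist": 0, "fingers": -1},
    {"dx": 0, "dy": 0, "dz": -0.001, "twist": 0, "fingers": -1},
    {"dx": 0, "dy": 0, "dz": -0.001, "twist": 0, "fingers": -1},
    {"dx": 0, "dy": 0, "dz": 0, "twist": 0, "fingers": -1},
    {"dx": 0, "dy": 0, "dz": 0, "twist": 0, "fingers": -1},
  ],
)

```text
t: 48.85
position: [0.5216, 0.2061, 0.2477]
tool_rot: [-0.0, 0.734, 0.679, -0.0]
ft_force: [-4.9, -0.8, 10.5]
opening: 0.601
finger_force: 38.2
```

Contact. I'll release and back away towards the robot.

Request:
apply_moves(
  commands=[
    {"dx": 0, "dy": 0, "dz": 0, "twist": 0, "fingers": 1},
    {"dx": 0, "dy": 0, "dz": 0, "twist": 0, "fingers": 1},
    {"dx": 0, "dy": 0, "dz": 0, "twist": 0, "fingers": 1},
    {"dx": 0, "dy": 0, "dz": 0, "twist": 0, "fingers": 1},
    {"dx": 0, "dy": 0, "dz": 0, "twist": 0, "fingers": 1},
    {"dx": 0, "dy": 0, "dz": 0.01, "twist": 0, "fingers": 1},
    {"dx": 0, "dy": 0, "dz": 0.03, "twist": 0, "fingers": 1},
    {"dx": 0, "dy": 0, "dz": 0.03, "twist": 0, "fingers": 1},
    {"dx": 0, "dy": 0, "dz": 0.03, "twist": 0, "fingers": 1},
    {"dx": 0, "dy": -0.04, "dz": 0.02, "twist": 0, "fingers": 1},
    {"dx": -0.02, "dy": -0.04, "dz": 0.02, "twist": 0, "fingers": 1},
    {"dx": -0.02, "dy": -0.04, "dz": 0, "twist": 0, "fingers": 1},
    {"dx": -0.02, "dy": -0.04, "dz": 0, "twist": 0, "fingers": 1},
    {"dx": -0.02, "dy": -0.04, "dz": 0, "twist": 0, "fingers": 1},
    {"dx": -0.02, "dy": -0.04, "dz": 0, "twist": 0, "fingers": 1},
    {"dx": 0, "dy": 0, "dz": 0, "twist": 0, "fingers": 1},
    {"dx": 0, "dy": 0, "dz": 0, "twist": 0, "fingers": 1},
  ],
)

```text
t: 50.55
position: [0.4214, -0.0348, 0.3864]
tool_rot: [0.0, 0.735, 0.678, 0.001]
ft_force: [0.5, 0.0, 0.4]
opening: 1.0
finger_force: 0.0
```

Run:
```python
from bench import r
from h import *
print(r.read_state()["position"])
s=r.read_camera("side");t=r.read_camera("top")
m=np.vstack([cv2.resize(s["img"][140:440,150:500,::-1],(460,394)),cv2.resize(t["img"][215:335,130:480,::-1],(460,158))])
cv2.imwrite("pics/k1.png",cv2.convertScaleAbs(m,alpha=1.6,beta=15))
for n,c in(("top",t),("side",s)):
    P=cloud(c).reshape(-1,3); q=P[(P[:,0]>.45)&(P[:,0]<.6)&(P[:,2]>.095)&(P[:,2]<.125)]
    for lo,hi in((.15,.235),(.242,.31),(.312,.4)):
        w=q[(q[:,1]>lo)&(q[:,1]<hi)]
        if len(w)>5:print(n,lo,len(w),cv2.minEnclosingCircle((w[:,:2]*1000).astype(np.float32)),np.median(w[:,2]))
```

```text
[ 0.42139416 -0.03478916  0.38643497]
top 0.15 264 ((518.052490234375, 204.6573944091797), 26.28468894958496) 0.10777807483396828
top 0.242 620 ((524.2230224609375, 277.0726013183594), 34.646514892578125) 0.10962637979983969
top 0.312 503 ((531.926025390625, 349.9889831542969), 26.50003433227539) 0.10990875959032786
side 0.15 406 ((522.8200073242188, 203.67185974121094), 28.143842697143555) 0.1065462290602838
side 0.242 382 ((525.538818359375, 276.96295166015625), 34.67647171020508) 0.10914996219634499
side 0.312 120 ((538.0774536132812, 343.096923828125), 23.175395965576172) 0.1067297582409916
```

View pics/k1.png

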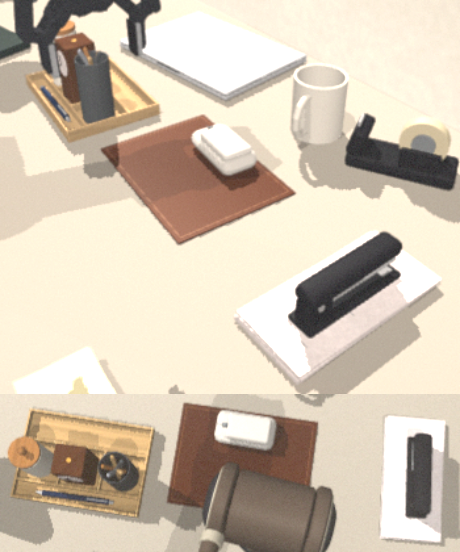

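All three stand upright in their bays within about 2 mm of where they started. The stapler is on the pile, and the mouse, pen and mug look unmoved. Handing in.

```bash
python3 -c "
from bench import r
print(r.sign_off())"
```

```text
the job is handed in; nothing more can be done
None
```

The job is handed in with no verdict returned: the stapler lies right way up and lengthways on the slips, about 4 mm off centre; the pot, clock and jar stand upright in their own bays within about 2 mm of where they started; and the mouse, pen and mug look unmoved.

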